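# Unclip a two-part chocolate mould with a forked wedge and empty it

## Robot

A 6-joint arm with a two-finger parallel gripper is mounted at the origin on the work surface. World frame = base frame: x ahead of the robot, y to its left, z up, the work surface at z = 0. Lengths are in m, angles in rad, forces in N, time in s.
With the tool pointing down it reaches from about 0.35 to 0.975 m from the base axis. Payload 4.9 kg.
Tool frame: the origin (TCP) lies on the front face of the gripper's body, between the roots of the fingers; the fingertips stand 73 mm ahead of it and the grasp point (between the pads) lies 54 mm ahead of it; z points along the fingers, y is the line along which they close (so a half turn about z gives the same grasp; the last joint's range is limited). The gripper opens to 85 mm and grips with 20 to 120 N. Pads are 22 mm wide; open, the fingers measure 114 mm over their backs; the gripper's body (76 mm by 85 mm) begins 54 mm behind the grasp point. The pads swing forward as they close: fully open they stand 13 mm farther back than shut.
Start: joints at [-1.444, 0.053, 1.613, -0, 1.476, -0.119], TCP at [0.152, -0.606, 0.304] pointing down, gripper open.
Joint ranges: [-3.01, 3.01], [-1.01, 2.22], [0.06, 2.58], [-1.02, 4.17], [0.09, 2.62], [-3.14, 3.14]. Speed limits (rad/s): [2.57, 2.57, 3.14, 3.14, 3.14, 3.14].

## Interface

Orientations are given as a rotation vector (axis times angle).
In Python, from station import status, imaging, order gives the robot as it stands.
- The arm moves only by the tool arm_command, never from a script. Its argument "increments" is a list of rows, each an object with "slide": the shift along the tool's x, y, z in m, a list of three; "spin": the turn about the tool's z in degrees; "gripper": the opening, from -1 (shut) to 1 (fully open). In form: [{"slide": [x, y, z], "spin": spin, "gripper": gripper}, ...]. A call has 1 to 8 rows; each row is the pose to reach, as a shift and turn from the pose commanded when the call began, along the tool's axes at that moment; what a row does not reach only later rows make up. A row lasts 1/12 s, in which the tool goes at most 41.7 mm and 7.16 degrees, less where a joint would pass 70% of its speed; a pose out of reach is approached as far as the arm can. A call with a gripper value outside its range is refused whole. The fingers move at their own pace and stop on an object; "newtons" is the grip in N (left out, the last holds). Time passes only in rows, so rows that repeat a pose let the fingers close. It gives the time, the measured TCP pose, the force, the opening and the grip force at its end, in the units of the state.
- status.get_obs(): the state, without advancing time (a new reading comes with each control period).
- imaging.get_image(name): name is "side" or "top"; returns a dict with "frame" (384x512x3 uint8, red, green, blue), "vfov" (degrees; the focal length in pixels is half the picture's height over the tangent of half this angle, whatever the lens; pixels are square), "cx", "cy" (the principal point, pixels), "view" (4x4, takes a point from world to camera coordinates). Camera axes: x right, y up, looking along -z (the intrinsics and any distortion apply to the point x, -y, -z); pixel columns grow to the right and rows downward; lengths in m; the calibration is good to about 2 mm. A picture is of the moment at which its call begins. There is no depth.
- order.finish_job(): hands the job in; it is judged then, once.
The state is a dict: "t": time; "q": joint angles; "dq": joint speeds; "effort": joint torques, N m; "tool_pos": TCP position; "tool_rot": TCP orientation; "contact_force": force on the tool from outside, world axes, zero at the start; "wrist_torque": the same for the moment, N m; "opening": finger opening in m; "grip_force": force on a finger pad.
Only numpy, scipy, OpenCV 4.12 (cv2) and the standard library are available. Lean on these libraries where they do the work, as an engineer would, in place of code of your own. Each camera call takes 0.05 s, during which the arm holds its last target. There are 200 camera calls.

## Task

The chocolate bars have set: slide the blue forked wedge along the clear top half of the mould and under each orange spring clip until the clip spreads and comes off its rod, without taking hold of a clip with the fingers while it is still on its rod, and put both clips in the steel dish. Then lift the clear top half off and lay it flat in the middle of the teal mat, and only after that lift every bar out and lay it in the top white tray, no bar on another. Leave the wedge lying flat on the table and disturb nothing else.

Things in the scene. Friction and masses are not known exactly. Their poses are not given: they have to be found in the camera images.
- mould: Two-part chocolate mould, its fixed part: steel base 190 mm (x) by 300 mm (y), white lower half. Origin at the centre of the underside on the table, z up, +x away from the robot and +y left at yaw 0. Two upright steel guide rods, 17 mm across, at x = 0, y = +-112 mm, tops 92 mm above the table.
- pockets (a point): Centre of the lower half's upper face (parting line), 36 mm above the table, axes as the mould's. Four pockets in a row at y = -72, -24, +24, +72 mm, each 94 mm (x) by 26 mm (y) and 12 mm deep.
- rod_left (a point): On the axis of the left (mould +y) guide rod, 60 mm above the table, level with the upper face of the closed top half. Above it the rod is notched on its two y sides for 10.5 mm, where the clip's jaws sit, then comes a head, 17 mm across at its widest 14 to 15 mm up, tapering to a pilot 10 mm across that ends 32 mm above this point.
- rod_right (a point): The same point on the right (mould -y) guide rod.
- clip_left: Orange spring clip that starts snapped on the left rod, 40 mm (x) by 52 mm (y), jaws 10 mm high, 70 g. Origin on the rod's axis at its feet (on the rod: = point rod_left); x from its closed end to its open end, along the mould's x when on the rod; z up. Its bridge and flanges (11 to 26 mm either side of the rod, x = -22 to +18 mm) hang 6 mm above its feet: the wedge enters there from -x.
- clip_right: Orange spring clip that starts snapped on the right rod, 40 mm (x) by 52 mm (y), jaws 10 mm high, 70 g. Origin on the rod's axis at its feet (on the rod: = point rod_right); x from its closed end to its open end, along the mould's x when on the rod; z up. Its bridge and flanges (11 to 26 mm either side of the rod, x = -22 to +18 mm) hang 6 mm above its feet: the wedge enters there from -x.
- tab_left (a point): Middle of the upright tab on clip_left by which a freed clip is picked up: clip x = -17 mm, 24 mm above its feet; tab 10 mm (x) by 20 mm (y), 10 to 34 mm above the feet. The sprung jaws part as they ride over the rod's head (wedge push 10 to 20 N); once over, the clip sits loose on the taper, feet 17 mm above the top half, leaning 14 degrees, and stays there when the wedge is drawn back.
- tab_right (a point): Middle of the upright tab on clip_right by which a freed clip is picked up: clip x = -17 mm, 24 mm above its feet; tab 10 mm (x) by 20 mm (y), 10 to 34 mm above the feet. The sprung jaws part as they ride over the rod's head (wedge push 10 to 20 N); once over, the clip sits loose on the taper, feet 17 mm above the top half, leaning 14 degrees, and stays there when the wedge is drawn back.
- top_half: Clear plastic top half of the mould, 160 mm (x) by 284 mm (y), 24 mm high with a thin skirt, 0.4 kg. Origin at the centre of its underside (the skirt's lower edge), z up. It starts closed on the lower half with its 22 mm square holes over the rods and its flat upper face 60 mm above the table.
- rib (a point): In the white rib by which the top half is lifted, in the middle of its upper face, 46 mm above the underside of the top half. Rib 80 mm (x) by 14 mm (y), standing from 24 to 52 mm above that underside.
- fork: Blue forked wedge, 153 mm long, 50 mm wide, 0.22 kg. Origin on its flat underside below its handle's centre; x points to the tines, z up. Two tines 12 mm wide with a slot between them 26 mm wide and 74 mm deep, ending at x = 125 mm. Upper face rises from 3.8 mm at the tips, 1 in 3, to 32 mm at x = 41 mm. Upright handle at x = 0: 36 mm (x) by 20 mm (y), 12 to 60 mm above the underside.
- fork_tip (a point): On the fork: middle between the tips of the two tines, level with the underside (fork x = 125 mm). Fork resting on the closed top half, slot in line with a rod, slide it along the mould's +x with the rod in the slot: when this point is about 60 mm past the rod's axis, the clip has snapped over the head.
- dish: Open steel dish for the clips, 130 mm (x) by 170 mm (y), walls 4 mm thick and 24 mm high, loose on the table; origin at the centre of its underside, inner floor 4 mm above it.
- mat: Fixed teal mat with a dark rubber edge, 220 mm (x) by 320 mm (y), 4 mm thick; origin at the centre of its underside.
- tray_floor (a point): Centre of the inner floor of the topmost, open tray of the fixed stack of white packing trays (250 mm x by 200 mm y), 55 mm above the table; inside 242 mm (x) by 192 mm (y), walls 20 mm high above this floor. x and y along its sides.
- bar1: Brown chocolate bar with pale stripes on top, 90 mm long (x), 22 mm wide (y), 28 mm high (z), 75 g; origin at its centre. Starts in one of the mould's pockets under the top half, standing 16 mm above the parting line. From two to four bars are present; absent ones give None.
- bar2: Brown chocolate bar with pale stripes on top, 90 mm long (x), 22 mm wide (y), 28 mm high (z), 75 g; origin at its centre. As bar1.
- bar3: Brown chocolate bar with pale stripes on top, 90 mm long (x), 22 mm wide (y), 28 mm high (z), 75 g; origin at its centre. As bar1.
- bar4: Brown chocolate bar with pale stripes on top, 90 mm long (x), 22 mm wide (y), 28 mm high (z), 75 g; origin at its centre. As bar1.
- tin: Gold tin, 114 by 74 by 48 mm; leave alone.
- jar: Jar with white cap, 68 mm across, 85 mm tall; leave alone.
- tape: Roll of pale blue tape, 90 mm across, 35 mm tall; leave alone.
There are look-alikes about, which are no part of the job. Of the things shaped like the fork, the blue one is meant. Leave any black look-alike of the clip_right alone.

How it is judged:
By the outcome, as a careful person would: the job done as asked, in the order asked, and still so for the second after the job is handed in, with the robot touching nothing.
Of bar1, bar2, bar3, bar4 only 2 to 4 are there at a start; the rules pass over those that are not, and their reading is None.
At some moment in a run one of fork, dish may be knocked a few centimetres aside while the robot is not near it.
It also fails if it takes over 210 s, if anything falls off the work surface, if the arm or the gripper's body presses on something with over 40 N, if the wrist force passes 120 N, or if a joint passes its speed limit or range.

## Working session

There is one attempt and no reset: what is moved stays moved. The work goes in short steps, Python scripts to look and compute and a tool call to move; the robot and the scene stay as the last step left them, time stands still between calls to the robot, and variables do not carry over. Pictures are saved under pics/ and viewed, at most 14 in all, crops included, and the job is handed in when it is done.

Besides the shell and the picture viewer there is one more tool, called after "Emit:" by a JSON object that holds its "name" and its "arguments". arm_command: Moves the arm, as the interface text tells. Its arguments: {"type":"object","properties":{"increments":{"type":"array","items":{"type":"object","properties":{"slide":{"type":"array","items":{"type":"number"}},"spin":{"type":"number"},"gripper":{"type":"number"}}}},"newtons":{"type":"number"}},"required":["increments"]}

```bash
ls; mkdir -p pics; python3 - <<'E'
from station import status, imaging
import cv2, numpy as np
print(status.get_obs())
for n in("top","side"):
    im=imaging.get_image(n); print(n,{k:v for k,v in im.items() if k!="frame"})
    np.savez(f"{n}0.npz",**im)
    cv2.imwrite(f"pics/{n}0.png",cv2.resize(im["frame"][:,:,::-1],(800,600),interpolation=cv2.INTER_CUBIC))
E
```

```text
pics
{'t': 0.0, 'q': array([-1.44399526e+00,  5.33507704e-02,  1.61432718e+00, -3.26759471e-05,
        1.47597067e+00, -1.18988418e-01]), 'dq': array([-0.00015911, -0.00057966,  0.00021729,  0.00092737,  0.00033725,
       -0.00070355]), 'effort': array([-6.26592828e-04, -3.93684661e+01, -3.70175707e+01, -2.31008635e-04,
        7.21408142e-03, -8.10651045e-06]), 'tool_pos': array([ 0.15201585, -0.60573446,  0.30264681]), 'tool_rot': array([-3.11585765e+00, -3.84866969e-01,  6.36650670e-05]), 'contact_force': array([ 0.55352726, -0.29934147, -0.20668315]), 'wrist_torque': array([-0.02332907,  0.01360163,  0.00111923]), 'grip_force': 0.0, 'opening': 0.08535780507457305}
top {'vfov': 53.93373494053358, 'cx': 255.87320557958975, 'cy': 191.29592867098776, 'view': array([[-0.00336091, -0.99997723,  0.00585144,  0.01750325],
       [ 0.98627975, -0.00234898,  0.16506588, -0.49642036],
       [-0.16504838,  0.00632593,  0.98626519, -1.02657856],
       [ 0.        ,  0.        ,  0.        ,  1.        ]])}
side {'vfov': 57.23198279973079, 'cx': 254.4317302093494, 'cy': 188.14692577498366, 'view': array([[ 0.99808536, -0.06182438, -0.0018354 , -0.49466303],
       [ 0.05076347,  0.80184443,  0.59537263, -0.06858576],
       [-0.03533683, -0.59432588,  0.80344761, -1.07391659],
       [ 0.        ,  0.        ,  0.        ,  1.        ]])}
```

View pics/top0.png

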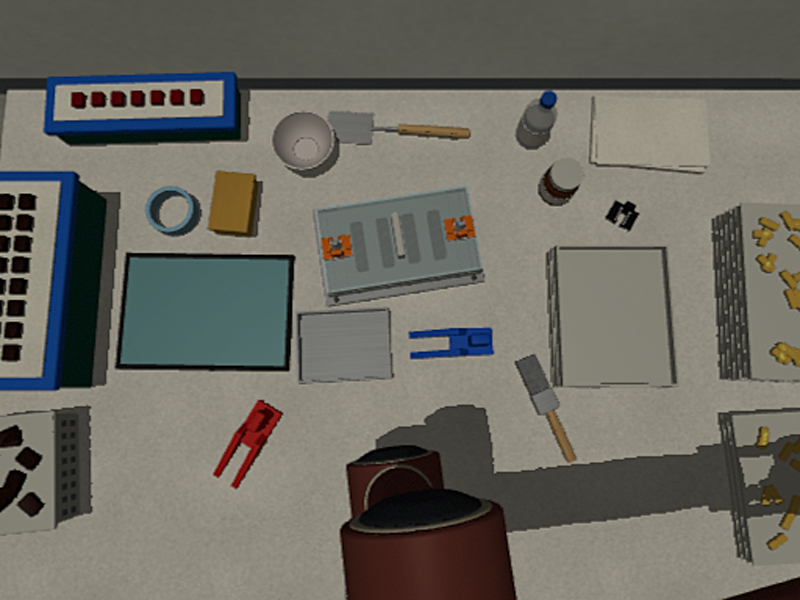

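View pics/side0.png

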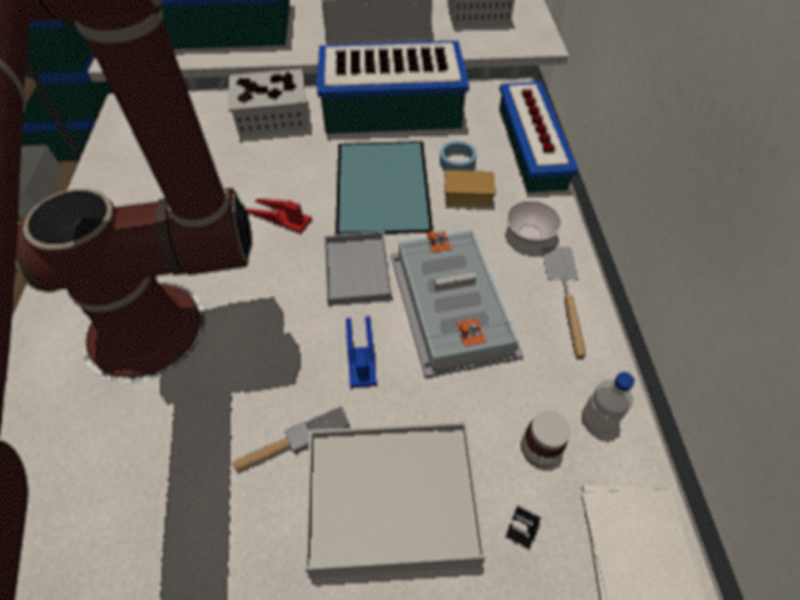

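The fork candidates in the top view (800x600) are blue (450,342), red (248,443), a grey and wooden spatula (545,408) and a trowel (400,130); I choose blue. The clip candidates are orange at (337,247) and (460,228), and black at (622,213); I choose the orange pair. I'll measure these and check them in a close crop.

```bash
cat > h.py <<'E'
import numpy as np, cv2
from station import status, imaging
class Cam:
    def __init__(s,name,load=None):
        im=dict(np.load(load)) if load else imaging.get_image(name)
        s.f=np.ascontiguousarray(im["frame"]); s.V=np.array(im["view"]); s.c=np.array([float(im["cx"]),float(im["cy"])])
        s.fl=s.f.shape[0]/2/np.tan(np.radians(float(im["vfov"]))/2)
        s.R=s.V[:3,:3]; s.o=-s.R.T@s.V[:3,3]; s.hsv=cv2.cvtColor(s.f,cv2.COLOR_RGB2HSV)
    def ray(s,p):
        d=(np.atleast_2d(p)-s.c)/s.fl
        return np.c_[d[:,0],-d[:,1],-np.ones(len(d))]@s.R
    def plane(s,p,z):
        d=s.ray(p); return s.o+d*((z-s.o[2])/d[:,2])[:,None]
    def proj(s,P):
        q=np.atleast_2d(P)@s.R.T+s.V[:3,3]; return s.c+s.fl*np.c_[q[:,0],-q[:,1]]/-q[:,2:]
    def mask(s,lo,hi): return cv2.inRange(s.hsv,np.array(lo),np.array(hi))
    def blobs(s,lo,hi,amin=60):
        cs,_=cv2.findContours(s.mask(lo,hi),cv2.RETR_EXTERNAL,cv2.CHAIN_APPROX_NONE)
        return [c[:,0,:].astype(float) for c in cs if cv2.contourArea(c)>amin]
    def crop(s,name,x0,y0,x1,y1,k):
        cv2.imwrite(f"pics/{name}.png",cv2.resize(s.f[y0:y1,x0:x1,::-1],None,fx=k,fy=k,interpolation=cv2.INTER_CUBIC))
def tri(a,pa,b,pb):
    da,db=a.ray(pa)[0],b.ray(pb)[0]; da/=np.linalg.norm(da); db/=np.linalg.norm(db)
    t=np.linalg.lstsq(np.c_[da,-db],b.o-a.o,rcond=None)[0]; A,B=a.o+da*t[0],b.o+db*t[1]
    return (A+B)/2,np.linalg.norm(A-B)
OR=((3,150,80),(16,255,255)); BL=((108,150,60),(125,255,255)); TEAL=((85,60,60),(100,160,200))
E
python3 - <<'E'
from h import *
np.set_printoptions(precision=4,suppress=True)
T,S=Cam("top","top0.npz"),Cam("side","side0.npz")
for n,c in(("top",T),("side",S)):
    for k,rng,z in(("or",OR,.075),("bl",BL,.015),("teal",TEAL,.004)):
        for b in c.blobs(*rng,amin=30):
            r=cv2.minAreaRect(b.astype(np.float32)); print(n,k,len(b),b.mean(0),"rect",np.array(r[0]),r[1],round(r[2],1),"xy",c.plane([r[0]],z)[0])
T.crop("c1",185,110,330,255,4)
S.crop("c2",205,140,345,255,5)
E
```

```text
top or 47 [210.5957 158.5957] rect [211.89 158.23] (13.152186393737793, 11.596552848815918) 81.9 xy [0.5842 0.1381 0.075 ]
top or 37 [220.7838 156.2162] rect [220.4054 156.9324] (13.1519193649292, 7.069156646728516) 80.5 xy [0.5879 0.1146 0.075 ]
top or 37 [287.9189 145.9189] rect [287.5 146. ] (7.0, 14.0) 0.0 xy [ 0.619  -0.0726  0.075 ]
top or 46 [298.2826 144.9348] rect [298.  144.5] (13.0, 10.0) 90.0 xy [ 0.6233 -0.1021  0.075 ]
top bl 181 [286.1436 218.9669] rect [288.4292 218.619 ] (17.361801147460938, 52.41829299926758) 87.1 xy [ 0.4212 -0.0772  0.015 ]
top bl 424 [ 30.1344 175.3066] rect [ 23.5 179. ] (138.0, 47.0) 90.0 xy [0.5387 0.6909 0.015 ]
top bl 25 [350.8   62.56] rect [350.5  62. ] (8.0, 9.0) 90.0 xy [ 0.9041 -0.277   0.015 ]
top bl 309 [89.5016 65.2006] rect [89.005  65.1804] (35.514076232910156, 122.95256805419922) 88.4 xy [0.8938 0.5258 0.015 ]
top teal 338 [131.1095 199.4586] rect [130.5805 199.168 ] (106.25190734863281, 68.0738754272461) 1.0 xy [0.4803 0.381  0.004 ]
top teal 83 [108.3373 133.3735] rect [108.25 133.25] (28.991378784179688, 29.698482513427734) 45.
[... 500 characters left out ...]
2  0.015 ]
side bl 41 [25.2439 80.7561] rect [25.  80.5] (3.0, 20.0) 90.0 xy [-0.3994  0.6458  0.015 ]
side bl 273 [345.1758  85.2454] rect [344.1199  82.6358] (67.6036148071289, 29.933937072753906) 70.3 xy [0.8921 0.5487 0.015 ]
side bl 63 [40.0317 49.0317] rect [40.5193 48.8674] (4.309824466705322, 29.11759376525879) 87.0 xy [-0.4043  0.8732  0.015 ]
side bl 294 [250.3333  50.7891] rect [250.3025  43.8383] (30.818462371826172, 95.2560043334961) 88.0 xy [0.5298 0.8526 0.015 ]
side teal 67 [292.1642  99.6418] rect [293.   99.5] (15.0, 20.0) 90.0 xy [0.6758 0.4717 0.004 ]
side teal 213 [244.3005 120.3756] rect [245.5 119.5] (56.99999237060547, 54.99999237060547) -0.0 xy [0.4853 0.37   0.004 ]
```

View pics/c1.png

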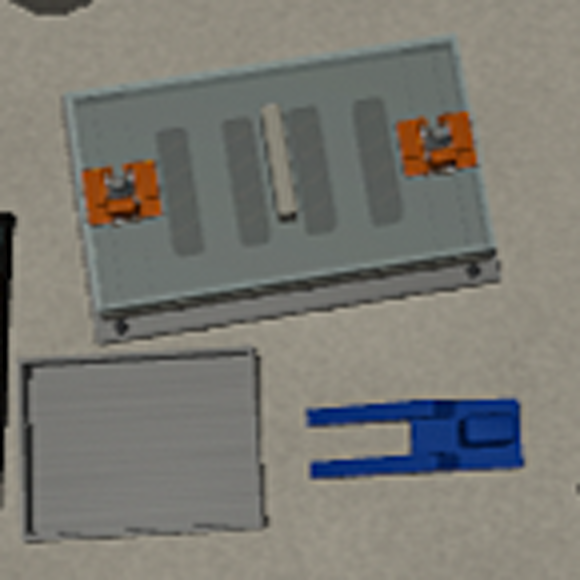

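View pics/c2.png

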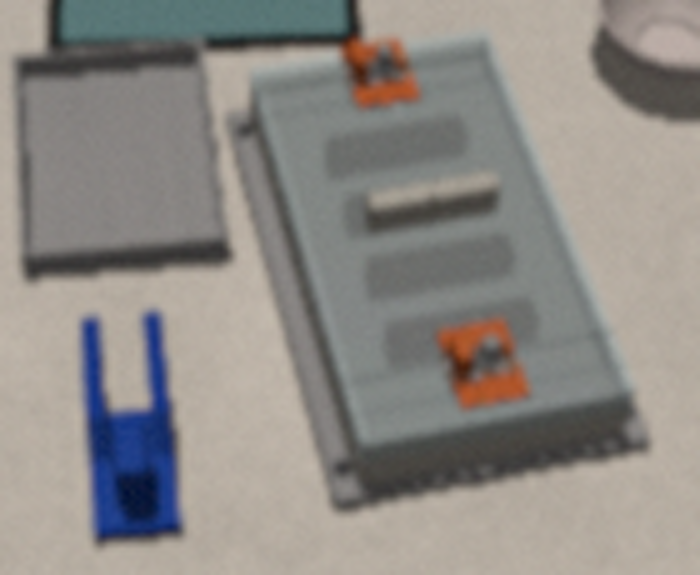

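```bash
python3 - <<'E'
from h import *
np.set_printoptions(precision=4,suppress=True)
T,S=Cam("top","top0.npz"),Cam("side","side0.npz")
t=lambda p:np.array(p,float)/4-.375+[185,110]
s=lambda p:np.array(p,float)/5-.4+[205,140]
def quad(c,px,z):
    q=c.plane(px,z)[:,:2]; print(" centre",q.mean(0),"sides",np.linalg.norm(q-np.roll(q,-1,0),axis=1),"angs",np.degrees(np.arctan2(*(q-np.roll(q,-1,0)).T[::-1])))
print("top_half T/S"); quad(T,t([[68,95],[455,40],[495,250],[100,308]]),.06); quad(S,s([[252,75],[488,40],[632,395],[368,445]]),.06)
print("dish T/S"); quad(T,t([[23,360],[258,349],[266,525],[28,540]]),.024);quad(S,s([[15,60],[205,45],[228,245],[25,260]]),.024)
print("dishBaseT");quad(T,t([[23,360],[258,349],[266,525],[28,540]]),.012)
tip=T.plane(t([[308.5,444]]),.003)[0];rear=T.plane(t([[522,433]]),.01)[0];print("fork T",tip,rear,np.linalg.norm(tip-rear))
tip=S.plane(s([[121,318]]),.003)[0];rear=S.plane(s([[139,537]]),.005)[0];print("fork S",tip,rear,np.linalg.norm(tip-rear))
print("handle top T",T.plane(t([[487,430]]),.06),"S",S.plane(s([[137,490]]),.06))
print("rods top T",T.plane(t([[437,131],[121,176]]),.092)," S",S.plane(s([[495,350],[388,60]]),.092))
print("mat");
for c in(T,S):
    b=max(c.blobs(*TEAL),key=len); q=cv2.approxPolyDP(b.astype(np.float32),8,True)[:,0]; print(q.tolist()); quad(c,q,.004)
g=1/1.5625
print("tray rim top");quad(T,np.array([[556,247],[667,247],[676,384],[557,386]])*g-.2,.075);quad(S,np.array([[314,431],[464,427],[481,558],[309,570]])*g-.2,.075)
E
```

```text
top_half T/S
 centre [0.6043 0.0193] sides [0.2798 0.1562 0.2791 0.1563] angs [  98.3645    9.0916  -81.617  -170.6555]
 centre [0.6062 0.0161] sides [0.1567 0.2769 0.1525 0.2796] angs [-172.404    98.705     8.5517  -80.4261]
dish T/S
 centre [0.4162 0.1164] sides [0.1683 0.1254 0.1673 0.1278] angs [  92.5695    2.5493  -86.6023 -176.9819]
 centre [0.418  0.1177] sides [0.1285 0.1695 0.1257 0.1676] angs [-177.514    92.1453    1.6313  -86.9094]
dishBaseT
 centre [0.4173 0.1174] sides [0.1702 0.1268 0.1692 0.1292] angs [  92.5695    2.5493  -86.6023 -176.9819]
fork T [ 0.4167 -0.0009  0.003 ] [ 0.4236 -0.1546  0.01  ] 0.15405870270042257
fork S [ 0.4163 -0.001   0.003 ] [ 0.4238 -0.1524  0.005 ] 0.1516185325304274
handle top T [[ 0.421  -0.1224  0.06  ]] S [[ 0.4256 -0.1525  0.06  ]]
rods top T [[ 0.6243 -0.0887  0.092 ]
 [ 0.5928  0.1283  0.092 ]]  S [[ 0.625  -0.0957  0.092 ]
 [ 0.5897  0.1215  0.092 ]]
mat
[[83.0, 165.0], [77.0, 232.0], [181.0, 233.0], [183.0, 166.0]]
 centre [0.4823 0.3797] sides [0.1973 0.2982 0.1974 0.2954] angs [ -0.8596  89.2773 179.9657 -90.7011]
[[268.0, 92.0], [218.0, 94.0], [217.0, 147.0], [274.0, 145.0]]
 centre [0.481  0.3797] sides [0.1989 0.2868 0.1989 0.2895] angs [ -0.1105  89.2887 179.1019 -90.7064]
tray rim top
 centre [ 0.4625 -0.3577] sides [0.1984 0.242  0.2047 0.2453] angs [ 89.8945  -0.8179 -89.2354 177.7052]
 centre [ 0.4647 -0.3639] sides [0.2379 0.1914 0.2368 0.2   ] angs [178.0208  89.3914   0.081  -90.3056]
```

```bash
cat >> h.py <<'E'
def yaw_of(o): 
    R,_=cv2.Rodrigues(np.array(o["tool_rot"])); return np.degrees(np.arctan2(R[1,0],R[0,0])),R
def go(*targets):
    """targets: (x,y,z,yaw) TCP; prints slide/spin for consecutive calls"""
    o=status.get_obs(); y,R=yaw_of(o); p=np.array(o["tool_pos"])
    print("t %.2f pos %s yaw %.2f tilt %.4f F %s open %.4f grip %.1f q6 %.2f"%(o["t"],np.round(p,4),y,R[2,2],np.round(o["contact_force"],1),o["opening"],o["grip_force"],o["q"][5]))
    for t in targets:
        t=np.array(t,float); c,s=np.cos(np.radians(y)),np.sin(np.radians(y)); d=t[:3]-p
        print(" slide [%.4f, %.4f, %.4f] spin %.2f"%(c*d[0]+s*d[1],s*d[0]-c*d[1],-d[2],y-t[3])); p,y=t[:3],t[3]
E
python3 -c "
from h import *
go((.30,-.35,.25,53),(.4224,-.1259,.2,92.7),(.4224,-.1259,.094,92.7))"
```

```text
t 0.10 pos [ 0.152  -0.6058  0.3028] yaw 14.08 tilt -1.0000 F [ 0.  -0.1 -0.9] open 0.0856 grip 0.0 q6 -0.12
 slide [0.2058, -0.2121, 0.0528] spin -38.92
 slide [0.2526, -0.0371, 0.0500] spin -39.70
 slide [0.0000, 0.0000, 0.1060] spin 0.00
```

Emit:
{"name": "arm_command", "arguments": {"increments": [{"slide":[0.2058,-0.2121,0.0528],"spin":-38.92,"gripper":0},{"slide":[0.2058,-0.2121,0.0528],"spin":-38.92,"gripper":0},{"slide":[0.2058,-0.2121,0.0528],"spin":-38.92,"gripper":0},{"slide":[0.2058,-0.2121,0.0528],"spin":-38.92,"gripper":0},{"slide":[0.2058,-0.2121,0.0528],"spin":-38.92,"gripper":0},{"slide":[0.2058,-0.2121,0.0528],"spin":-38.92,"gripper":0},{"slide":[0.2058,-0.2121,0.0528],"spin":-38.92,"gripper":0},{"slide":[0.2058,-0.2121,0.0528],"spin":-38.92,"gripper":0}]}}

```text
t: 0.77
tool_pos: [0.3014, -0.3456, 0.2488]
tool_rot: [-2.805, -1.406, -0.002]
contact_force: [0.9, 0.3, -0.7]
opening: 0.0425
grip_force: 0.0
```

Emit:
{"name": "arm_command", "arguments": {"increments": [{"slide":[0.2526,-0.0371,0.05],"spin":-39.7,"gripper":0},{"slide":[0.2526,-0.0371,0.05],"spin":-39.7,"gripper":0},{"slide":[0.2526,-0.0371,0.05],"spin":-39.7,"gripper":0},{"slide":[0.2526,-0.0371,0.05],"spin":-39.7,"gripper":0},{"slide":[0.2526,-0.0371,0.05],"spin":-39.7,"gripper":0},{"slide":[0.2526,-0.0371,0.05],"spin":-39.7,"gripper":0},{"slide":[0.2526,-0.0371,0.05],"spin":-39.7,"gripper":0},{"slide":[0.2526,-0.0371,0.05],"spin":-39.7,"gripper":0}]}}

```text
t: 1.43
tool_pos: [0.4227, -0.1242, 0.1999]
tool_rot: [-2.162, -2.276, 0.001]
contact_force: [-0.8, -0.5, -0.4]
opening: 0.0428
grip_force: 0.0
```

```bash
python3 -c "
from h import *
go((.4224,-.1259,.2,92.7),(.4224,-.1259,.094,92.7))
S=Cam('side');b=[x for x in S.blobs(*BL) if 200<x[:,0].mean()<260 and 180<x[:,1].mean()<260]
for x in b: print(x.mean(0),cv2.boundingRect(x.astype(np.float32)))
S0=Cam('side','side0.npz');b=[x for x in S0.blobs(*BL) if 200<x[:,0].mean()<260 and 180<x[:,1].mean()<260]
for x in b: print(x.mean(0),cv2.boundingRect(x.astype(np.float32)))
S.crop('s1',180,90,360,270,4)
"
```

```text
t 1.43 pos [ 0.4227 -0.1242  0.1999] yaw 92.95 tilt -1.0000 F [-0.8 -0.5 -0.4] open 0.0428 grip 0.0 q6 -0.51
 slide [-0.0017, -0.0004, -0.0001] spin 0.25
 slide [0.0000, 0.0000, 0.1060] spin 0.00
[230.15068493 223.31506849] (221, 203, 19, 45)
[230.38028169 223.86619718] (222, 204, 18, 43)
```

View pics/s1.png

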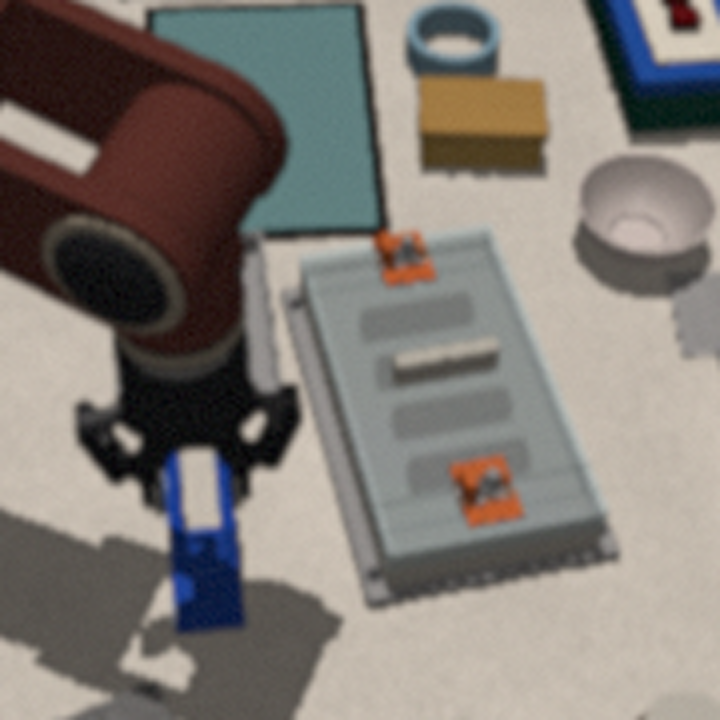

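The crop shows the gripper hanging over the fork's handle near (200,480). The fork hasn't moved and both clips are on their rods. I'll descend and grip.

Emit:
{"name": "arm_command", "arguments": {"increments": [{"slide":[-0.001,0,0.03],"gripper":0},{"slide":[-0.001,0,0.06],"gripper":0},{"slide":[-0.001,0,0.085],"gripper":0},{"slide":[-0.001,0,0.1],"gripper":0},{"slide":[-0.001,0,0.106],"gripper":0},{"slide":[-0.001,0,0.106],"gripper":0},{"slide":[-0.001,0,0.106],"gripper":-1},{"slide":[-0.001,0,0.106],"gripper":-1}], "newtons": 60}}

```text
validation failed for argument at $.in...
```

Emit:
{"name": "arm_command", "arguments": {"increments": [{"slide":[0,0,0],"gripper":-1},{"slide":[0,0,0],"gripper":-1},{"slide":[0,0,0],"gripper":-1},{"slide":[0,0,0],"gripper":-1},{"slide":[0,0,0],"gripper":-1},{"slide":[0,0,0],"gripper":-1}]}}

```text
validation failed for argument at $.in...
```

Emit:
{"name": "arm_command", "arguments": {"increments": [{"slide":[-0.001,0,0.03],"spin":0.2,"gripper":0},{"slide":[-0.001,0,0.06],"spin":0.2,"gripper":0},{"slide":[-0.001,0,0.085],"spin":0.2,"gripper":0},{"slide":[-0.001,0,0.1],"spin":0.2,"gripper":0},{"slide":[-0.001,0,0.106],"spin":0.2,"gripper":0},{"slide":[-0.001,0,0.106],"spin":0.2,"gripper":0},{"slide":[-0.001,0,0.106],"spin":0.2,"gripper":-1},{"slide":[-0.001,0,0.106],"spin":0.2,"gripper":-1}], "newtons": 60}}

```text
t: 2.15
tool_pos: [0.4233, -0.1285, 0.0968]
tool_rot: [2.172, 2.266, 0.001]
contact_force: [4.0, -1.5, 12.8]
opening: 0.0195
grip_force: 28.6
```

Emit:
{"name": "arm_command", "arguments": {"increments": [{"slide":[0,0,0],"spin":0,"gripper":-1},{"slide":[0,0,0],"spin":0,"gripper":-1},{"slide":[0,0,0],"spin":0,"gripper":-1},{"slide":[0,0,0],"spin":0,"gripper":-1},{"slide":[0,0,0],"spin":0,"gripper":-1},{"slide":[0,0,0],"spin":0,"gripper":-1}]}}

```text
t: 2.65
tool_pos: [0.4237, -0.1282, 0.0969]
tool_rot: [2.17, 2.267, -0.0]
contact_force: [-0.6, -4.1, 6.3]
opening: 0.0191
grip_force: 59.6
```

```bash
python3 -c "
from h import *
go()"
```

```text
t 2.65 pos [ 0.4237 -0.1282  0.0969] yaw 92.52 tilt -1.0000 F [-0.6 -4.1  6.3] open 0.0191 grip 59.6 q6 -0.51
```

Emit:
{"name": "arm_command", "arguments": {"increments": [{"slide":[0,0,-0.01],"spin":0,"gripper":-1},{"slide":[0,0,-0.04],"spin":0,"gripper":-1},{"slide":[0,0,-0.08],"spin":0,"gripper":-1},{"slide":[0,0,-0.12],"spin":0,"gripper":-1},{"slide":[0,0,-0.15],"spin":7,"gripper":-1},{"slide":[0,0,-0.15],"spin":14,"gripper":-1},{"slide":[0,0,-0.15],"spin":21,"gripper":-1},{"slide":[0,0,-0.15],"spin":28,"gripper":-1}]}}

```text
t: 3.32
tool_pos: [0.4222, -0.1268, 0.2458]
tool_rot: [2.662, 1.669, 0.001]
contact_force: [-0.5, 0.0, -2.6]
opening: 0.0195
grip_force: 59.3
```

Emit:
{"name": "arm_command", "arguments": {"increments": [{"slide":[0,0,0],"spin":7,"gripper":-1},{"slide":[0,0,0],"spin":14,"gripper":-1},{"slide":[0,0,0],"spin":21,"gripper":-1},{"slide":[0,0,0],"spin":28,"gripper":-1},{"slide":[0,0,0],"spin":35,"gripper":-1},{"slide":[0,0,0],"spin":42,"gripper":-1},{"slide":[0,0,0],"spin":49,"gripper":-1},{"slide":[0,0,0],"spin":55.9,"gripper":-1}]}}

```text
t: 3.98
tool_pos: [0.4218, -0.1266, 0.2445]
tool_rot: [-3.132, -0.227, 0.002]
contact_force: [-0.6, -0.2, -1.9]
opening: 0.019
grip_force: 59.3
```

Emit:
{"name": "arm_command", "arguments": {"increments": [{"slide":[0,0,0],"spin":0,"gripper":-1},{"slide":[0,0,0],"spin":0,"gripper":-1},{"slide":[0,0,0],"spin":0,"gripper":-1},{"slide":[0,0,0],"spin":0,"gripper":-1}]}}

```text
t: 4.32
tool_pos: [0.4223, -0.1271, 0.2449]
tool_rot: [-3.132, -0.238, 0.001]
contact_force: [0.0, -0.5, -2.4]
opening: 0.0191
grip_force: 59.2
```

```bash
python3 -c "
from h import *
go((.4398,-.1209,.245,8.6))
T=Cam('top'); T.crop('t2',200,120,350,260,5)
for n in('top','side'):
  c=Cam(n)
  np.savez(n+'1.npz',frame=c.f)
  for x in c.blobs(*BL):
    if len(x)<250: print(n,len(x),x.mean(0),cv2.boundingRect(x.astype(np.float32)))
"
```

```text
t 4.32 pos [ 0.4223 -0.1271  0.2449] yaw 8.71 tilt -1.0000 F [ 0.  -0.5 -2.4] open 0.0191 grip 59.2 q6 0.96
 slide [0.0182, -0.0035, -0.0001] spin 0.11
top 63 [299.93650794 179.28571429] (296, 165, 9, 31)
side 25 [399.36 243.36] (395, 239, 10, 10)
side 210 [249.41904762 206.13333333] (219, 195, 61, 25)
side 57 [21.75438596 80.84210526] (8, 79, 28, 5)
side 106 [117.5          0.59433962] (91, 0, 54, 3)
```

View pics/t2.png

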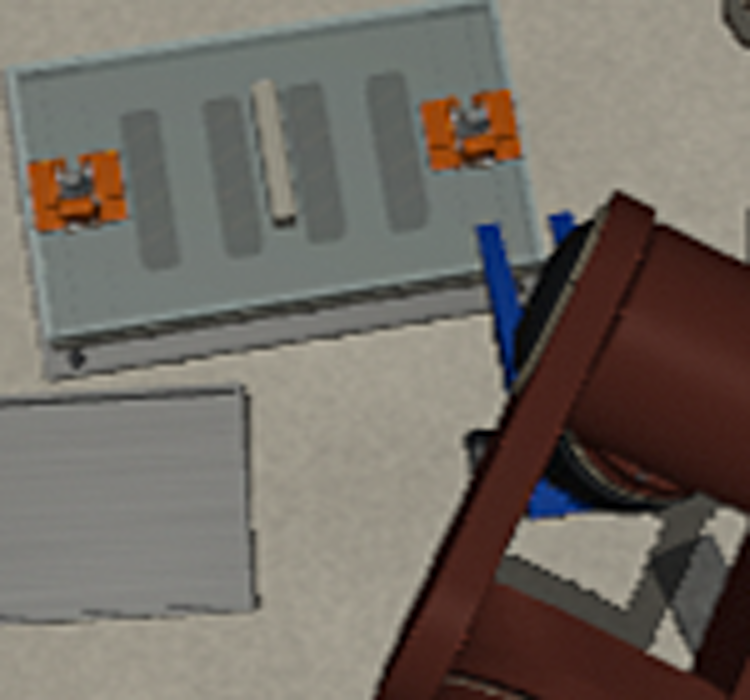

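```bash
python3 -c "
from h import *
np.set_printoptions(precision=4,suppress=True)
T=Cam('top','top0.npz')
t=lambda p:np.array(p,float)/5-.4+[200,120]
a=np.radians(8.6);ex=np.array([np.cos(a),np.sin(a)]);ey=np.array([-ex[1],ex[0]])
def rep(n,px,z):
  q=T.plane(t(px),z)[:,:2]; c=q.mean(0); print(n,q.tolist(),c,'mould xy rel',(c-[.606,.0175])@ex,(c-[.606,.0175])@ey)
rep('clipR',[[421,103],[432,170],[513,90],[521,157]],.071)
rep('clipL',[[28,163],[38,233],[120,151],[130,218]],.071)
rep('pilotR',[[470,105]],.092);rep('pilotL',[[77,168]],.092)
rep('tips',[[488,226],[563,213]],.151)
rep('tipsouter',[[477,227],[574,211]],.151)
rep('rear',[[528,516]],.155)
"
```

```text
clipR [[0.6371070485747077, -0.06282568708802498], [0.5982073176435067, -0.06837734428195504], [0.64462943475039, -0.11483290651889133], [0.6056301450148631, -0.11839723290817167]] [ 0.6214 -0.0911] mould xy rel -0.001020370350269671 -0.10968901273097055
clipL [[0.6026433942231415, 0.15756870311660764], [0.5624986797581588, 0.15126241963980908], [0.6094864994599722, 0.10622629662332159], [0.5709579158693181, 0.10024924139532107]] [0.5864 0.1288] mould xy rel -0.0027356936494202662 0.11300634840391054
pilotR [[0.629418551720762, -0.08807870670371777]] [ 0.6294 -0.0881] mould xy rel 0.007367494281499667 -0.10789352113050966
pilotL [[0.593976310371674, 0.12794327402315758]] [0.594  0.1279] mould xy rel 0.004626673068364552 0.11099945849215237
tips [[0.5467868462021321, -0.08951477676550147], [0.5535667638907156, -0.1282383184938483]] [ 0.5502 -0.1089] mould xy rel -0.07409330067381316 -0.11660807725402372
tipsouter [[0.5462713624053656, -0.0838542601507088], [0.5546120514986792, -0.1339283741607623]] [ 0.5504 -0.1089] mould xy rel -0.07383358579045303 -0.11666229291459383
rear [[0.39756558790600005, -0.10580000664549327]] [ 0.3976 -0.1058] mould xy rel -0.22452856382806916 -0.09074535695590573
```

Emit:
{"name": "arm_command", "arguments": {"increments": [{"slide":[0.01,-0.006,0.02],"spin":0.1,"gripper":-1},{"slide":[0.02,-0.006,0.045],"spin":0.1,"gripper":-1},{"slide":[0.028,-0.006,0.065],"spin":0.1,"gripper":-1},{"slide":[0.028,-0.006,0.078],"spin":0.1,"gripper":-1},{"slide":[0.028,-0.006,0.083],"spin":0.1,"gripper":-1},{"slide":[0.028,-0.006,0.083],"spin":0.1,"gripper":-1},{"slide":[0.028,-0.006,0.083],"spin":0.1,"gripper":-1}], "newtons": 100}}

```text
t: 5.05
tool_pos: [0.4494, -0.1173, 0.1626]
tool_rot: [3.133, 0.233, 0.0]
contact_force: [-0.1, -0.4, -2.3]
opening: 0.0187
grip_force: 98.1
```

Emit:
{"name": "arm_command", "arguments": {"increments": [{"slide":[0,0,0.001],"spin":0,"gripper":-1},{"slide":[0,0,0.002],"spin":0,"gripper":-1},{"slide":[0,0,0.002],"spin":0,"gripper":-1},{"slide":[0,0,0.002],"spin":0,"gripper":-1}]}}

```text
t: 5.38
tool_pos: [0.4495, -0.1174, 0.1608]
tool_rot: [3.132, 0.233, 0.002]
contact_force: [0.4, -0.3, -2.7]
opening: 0.0187
grip_force: 98.1
```

Emit:
{"name": "arm_command", "arguments": {"increments": [{"slide":[0,0,0.001],"spin":0,"gripper":-1},{"slide":[0,0,0.0015],"spin":0,"gripper":-1},{"slide":[0,0,0.0015],"spin":0,"gripper":-1},{"slide":[0,0,0.0015],"spin":0,"gripper":-1}]}}

```text
t: 5.72
tool_pos: [0.4492, -0.1172, 0.1585]
tool_rot: [-3.133, -0.233, 0.0]
contact_force: [-0.4, -1.0, -2.6]
opening: 0.0187
grip_force: 98.1
```

```bash
python3 -c "
from h import *
go()
T=Cam('top'); S=Cam('side');T.crop('t3',240,110,340,240,5); S.crop('s3',220,150,350,260,6)
a,b=cv2.imread('pics/t3.png'),cv2.imread('pics/s3.png');a=cv2.resize(a,(400,520));b=cv2.resize(b[:,100:],(400,int(660*400/(b.shape[1]-100))))[:520]
h=min(len(a),len(b));cv2.imwrite('pics/m3.png',np.hstack([a[:h],b[:h]]));print(h)
"
```

```text
t 5.72 pos [ 0.4492 -0.1172  0.1585] yaw 8.51 tilt -1.0000 F [-0.4 -1.  -2.6] open 0.0187 grip 98.1 q6 1.01
388
```

View pics/m3.png

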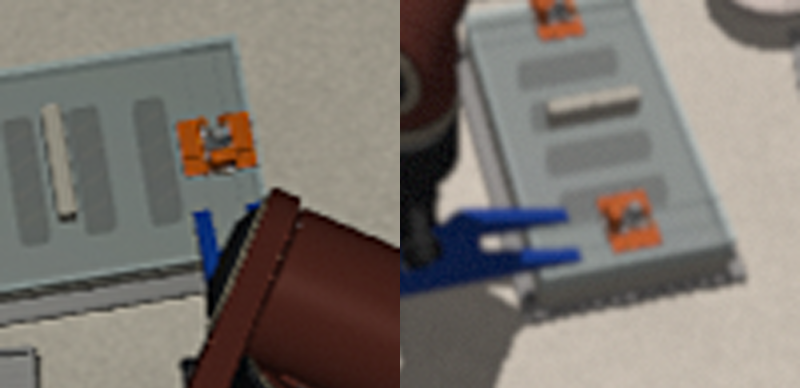

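```bash
python3 -c "
from h import *
np.set_printoptions(precision=4,suppress=True)
S=Cam('side','side0.npz');T=Cam('top','top0.npz')
f=400/680
s=lambda p:((np.array(p,float)-[400,0])/f+[100,0])/6-.4+[220,150]
t=lambda p:np.array(p,float)/4-.4+[240,110]
a=np.radians(8.6);ex=np.array([np.cos(a),np.sin(a)]);ey=np.array([-ex[1],ex[0]])
def rep(n,C,px,z):
  q=C.plane(px,z)[:,:2]-[.606,.0175]; print(n,np.c_[q@ex,q@ey].tolist(), (q@ey).mean())
rep('clip',S,s([[600,197],[650,190],[613,252],[662,241]]),.070)
rep('tips outer',S,s([[567,208],[581,263]]),.064)
rep('tips inner',S,s([[565,221],[578,250]]),.064)
rep('topcam left tine tip L,R',T,t([[193,213],[210,210]]),.066)
rep('topcam clip',T,t([[178,122],[185,176],[250,112],[257,164]]),.070)
"
```

```text
clip [[-0.01711587367500317, -0.0815560073161383], [0.02423136574684646, -0.08355510412187561], [-0.021327511696090155, -0.1333786204320719], [0.01907602229210515, -0.1318350793818756]] -0.10758120281299036
tips outer [[-0.044412174067352844, -0.0824392268418571], [-0.04698321072015088, -0.13434347947980438]] -0.10839135316083073
tips inner [[-0.04918380098300191, -0.09410222469829879], [-0.04615211890021703, -0.12241463350637531]] -0.10825842910233704
topcam left tine tip L,R [[-0.046391301149222734, -0.08508269233785616], [-0.046067739448303814, -0.0972147535239927]] -0.09114872293092444
topcam clip [[0.01919998560715054, -0.08508734347296654], [-0.020227924608453844, -0.08345980994398429], [0.01874262045344971, -0.13652276436177185], [-0.019312235447734385, -0.1348319339518765]] -0.10997546293264979
```

Emit:
{"name": "arm_command", "arguments": {"increments": [{"slide":[0,0,0.001],"spin":0,"gripper":-1},{"slide":[0,0,0.001],"spin":0,"gripper":-1},{"slide":[0,0,0.0015],"spin":0,"gripper":-1},{"slide":[0,0,0.0015],"spin":0,"gripper":-1},{"slide":[0,0,0.0015],"spin":0,"gripper":-1}]}}

```text
t: 6.23
tool_pos: [0.4493, -0.1172, 0.1571]
tool_rot: [-3.133, -0.233, 0.0]
contact_force: [-0.6, -0.4, -1.9]
opening: 0.0189
grip_force: 98.1
```

Emit:
{"name": "arm_command", "arguments": {"increments": [{"slide":[0,0,0.0005],"spin":0,"gripper":-1},{"slide":[0,0,0.0005],"spin":0,"gripper":-1},{"slide":[0,0,0.0005],"spin":0,"gripper":-1},{"slide":[0,0,0.0005],"spin":0,"gripper":-1}]}}

```text
t: 6.57
tool_pos: [0.4494, -0.1173, 0.1568]
tool_rot: [3.133, 0.233, 0.001]
contact_force: [0.2, 0.1, -1.0]
opening: 0.019
grip_force: 98.3
```

Emit:
{"name": "arm_command", "arguments": {"increments": [{"slide":[0.004,0,0.0005],"spin":0,"gripper":-1},{"slide":[0.008,0,0.0005],"spin":0,"gripper":-1},{"slide":[0.012,0,0.0005],"spin":0,"gripper":-1},{"slide":[0.016,0,0.0005],"spin":0,"gripper":-1},{"slide":[0.02,0,0.0005],"spin":0,"gripper":-1},{"slide":[0.025,0,0.0005],"spin":0,"gripper":-1},{"slide":[0.03,0,0.0005],"spin":0,"gripper":-1},{"slide":[0.035,0,0.0005],"spin":0,"gripper":-1}]}}

```text
t: 7.23
tool_pos: [0.4846, -0.1121, 0.1566]
tool_rot: [3.132, 0.233, -0.0]
contact_force: [-3.4, -0.8, 5.7]
opening: 0.0188
grip_force: 99.2
```

```bash
python3 -c "
from h import *
go()
S=Cam('side'); S.crop('s4',230,150,350,250,6)"
```

```text
t 7.23 pos [ 0.4846 -0.1121  0.1566] yaw 8.51 tilt -1.0000 F [-3.4 -0.8  5.7] open 0.0188 grip 99.2 q6 1.05
```

View pics/s4.png

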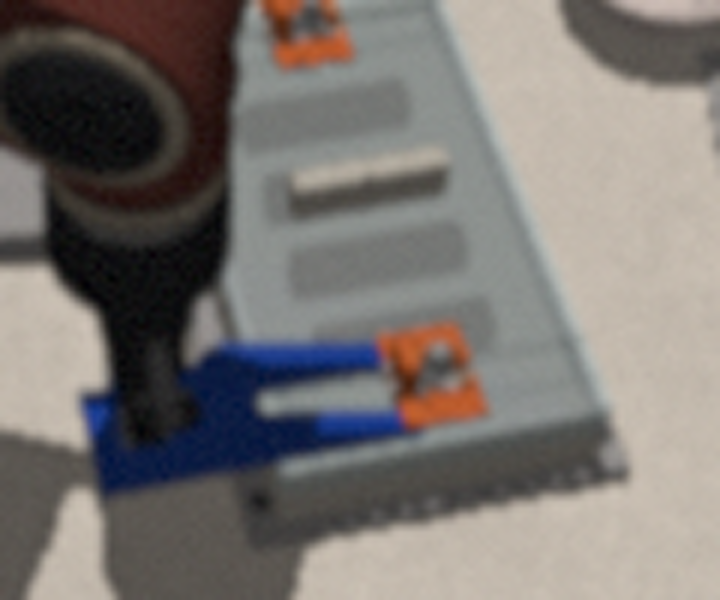

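The tines have gone under both flanges of the right clip, near (380,355) and (410,422), and they line up. I'll push on.

Emit:
{"name": "arm_command", "arguments": {"increments": [{"slide":[0.005,0,0],"spin":0,"gripper":-1},{"slide":[0.01,0,0],"spin":0,"gripper":-1},{"slide":[0.015,0,0],"spin":0,"gripper":-1},{"slide":[0.02,0,0],"spin":0,"gripper":-1},{"slide":[0.025,0,0],"spin":0,"gripper":-1},{"slide":[0.03,0,0],"spin":0,"gripper":-1},{"slide":[0.035,0,0],"spin":0,"gripper":-1},{"slide":[0.04,0,0],"spin":0,"gripper":-1}]}}

```text
t: 7.95
tool_pos: [0.519, -0.1071, 0.1569]
tool_rot: [3.132, 0.236, -0.029]
contact_force: [-29.3, -2.8, 24.6]
opening: 0.0187
grip_force: 102.3
```

Emit:
{"name": "arm_command", "arguments": {"increments": [{"slide":[0.005,0,0],"spin":0,"gripper":-1},{"slide":[0.01,0,0],"spin":0,"gripper":-1},{"slide":[0.015,0,0],"spin":0,"gripper":-1},{"slide":[0.02,0,0],"spin":0,"gripper":-1},{"slide":[0.024,0,0],"spin":0,"gripper":-1},{"slide":[0.028,0,0],"spin":0,"gripper":-1},{"slide":[0.031,0,0],"spin":0,"gripper":-1},{"slide":[0.034,0,0],"spin":0,"gripper":-1}]}}

```text
t: 8.62
tool_pos: [0.5554, -0.1016, 0.1569]
tool_rot: [3.132, 0.233, -0.011]
contact_force: [-10.0, -1.7, 11.6]
opening: 0.0188
grip_force: 100.4
```

Emit:
{"name": "arm_command", "arguments": {"increments": [{"slide":[0,0,0],"spin":0,"gripper":-1},{"slide":[0,0,0],"spin":0,"gripper":-1}]}}

```text
t: 8.78
tool_pos: [0.5561, -0.1016, 0.1569]
tool_rot: [3.132, 0.234, -0.008]
contact_force: [-8.7, -1.8, 12.1]
opening: 0.019
grip_force: 100.2
```

```bash
python3 -c "
from h import *
go()
S=Cam('side'); S.crop('s5',230,150,350,250,6)"
```

```text
t 8.78 pos [ 0.5561 -0.1016  0.1569] yaw 8.53 tilt -1.0000 F [-8.7 -1.8 12.1] open 0.0190 grip 100.2 q6 1.11
```

View pics/s5.png

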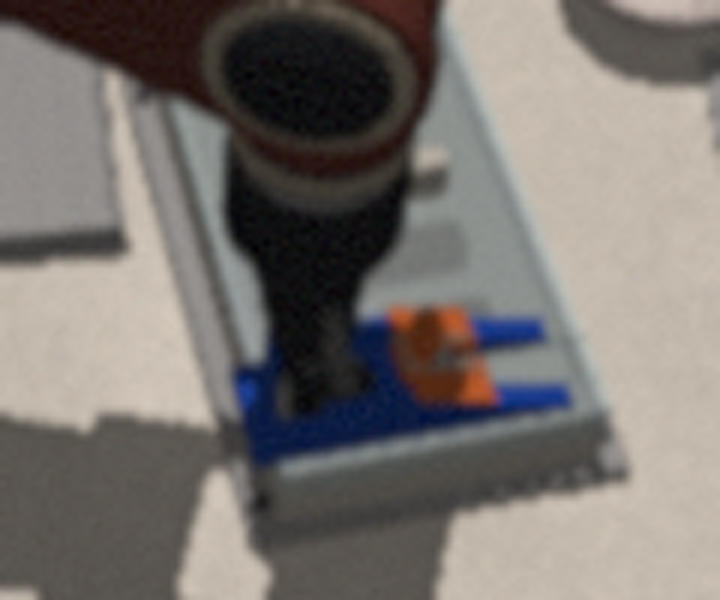

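The clip has ridden up to (440,350) and the push fell from 29 N to 9 N, so it has snapped over. I'll draw back.

Emit:
{"name": "arm_command", "arguments": {"increments": [{"slide":[-0.008,0,0],"spin":0,"gripper":-1},{"slide":[-0.018,0,0],"spin":0,"gripper":-1},{"slide":[-0.03,0,0],"spin":0,"gripper":-1},{"slide":[-0.045,0,0],"spin":0,"gripper":-1},{"slide":[-0.06,0,0],"spin":0,"gripper":-1},{"slide":[-0.08,0,0],"spin":0,"gripper":-1},{"slide":[-0.1,0,0],"spin":0,"gripper":-1},{"slide":[-0.12,0,0],"spin":0,"gripper":-1}]}}

```text
t: 9.5
tool_pos: [0.4367, -0.1184, 0.1549]
tool_rot: [-3.132, -0.233, 0.002]
contact_force: [0.6, 1.1, -0.1]
opening: 0.0192
grip_force: 98.6
```

Emit:
{"name": "arm_command", "arguments": {"increments": [{"slide":[-0.03,0,-0.003],"spin":0,"gripper":-1},{"slide":[-0.06,0,-0.01],"spin":0,"gripper":-1},{"slide":[-0.06,0,-0.04],"spin":0,"gripper":-1},{"slide":[-0.06,0,-0.08],"spin":0,"gripper":-1},{"slide":[-0.06,0,-0.08],"spin":0,"gripper":-1},{"slide":[-0.06,0,-0.08],"spin":0,"gripper":-1}]}}

```text
t: 10.0
tool_pos: [0.3792, -0.128, 0.2375]
tool_rot: [3.131, 0.232, 0.005]
contact_force: [-0.1, -0.1, -2.9]
opening: 0.0187
grip_force: 98.7
```

```bash
python3 -c "
from h import *
a=np.radians(8.6);ex=np.array([np.cos(a),np.sin(a)])
R=np.array([.5890,.1280])
p=R-.171*ex; go((*p,.2366,8.6),(*p,.162,8.6))
for n in ('side','top'):
  c=Cam(n)
  for x in c.blobs(*OR,amin=20):
    print(n,len(x),x.mean(0),cv2.boundingRect(x.astype(np.float32)))
  np.savez(n+'2.npz',frame=c.f)
"
```

```text
t 10.00 pos [ 0.3792 -0.128   0.2375] yaw 8.49 tilt -1.0000 F [-0.1 -0.1 -2.9] open 0.0187 grip 98.7 q6 0.91
 slide [0.0743, -0.2219, 0.0009] spin -0.11
 slide [0.0000, 0.0000, 0.0746] spin 0.00
side 71 [297.09859155 210.66197183] (288, 201, 18, 20)
side 44 [279.18181818 155.09090909] (274, 147, 14, 14)
top 48 [210.64583333 158.70833333] (206, 152, 13, 14)
top 37 [220.78378378 156.21621622] (216, 151, 9, 13)
top 88 [295.45454545 147.96590909] (286, 140, 18, 19)
```

Emit:
{"name": "arm_command", "arguments": {"increments": [{"slide":[0.01,-0.035,0],"spin":-0.1,"gripper":-1},{"slide":[0.022,-0.07,0],"spin":-0.1,"gripper":-1},{"slide":[0.033,-0.105,0],"spin":-0.1,"gripper":-1},{"slide":[0.044,-0.14,0],"spin":-0.1,"gripper":-1},{"slide":[0.055,-0.175,0],"spin":-0.1,"gripper":-1},{"slide":[0.065,-0.207,0],"spin":-0.1,"gripper":-1},{"slide":[0.0704,-0.2238,0],"spin":-0.1,"gripper":-1},{"slide":[0.0704,-0.2238,0],"spin":-0.1,"gripper":-1}]}}

```text
t: 10.77
tool_pos: [0.4143, 0.1069, 0.2333]
tool_rot: [-3.131, -0.244, 0.008]
contact_force: [-0.4, -0.5, -1.4]
opening: 0.019
grip_force: 99.0
```

Emit:
{"name": "arm_command", "arguments": {"increments": [{"slide":[0,0,0.03],"spin":0,"gripper":-1},{"slide":[0,0,0.06],"spin":0,"gripper":-1},{"slide":[0,0,0.073],"spin":0,"gripper":-1},{"slide":[0,0,0.0785],"spin":0,"gripper":-1},{"slide":[0,0,0.0785],"spin":0,"gripper":-1},{"slide":[0,0,0.0785],"spin":0,"gripper":-1}]}}

```text
t: 11.27
tool_pos: [0.4155, 0.1037, 0.1573]
tool_rot: [3.133, 0.235, -0.001]
contact_force: [-0.3, 0.3, -2.8]
opening: 0.019
grip_force: 99.4
```

```bash
python3 -c "
from h import *
go((.4158,.1037,.1585,8.6))
T=Cam('top'); S=Cam('side');T.crop('t6',195,120,275,220,5); S.crop('s6',220,100,340,200,5)
a,b=cv2.imread('pics/t6.png')[:500],cv2.imread('pics/s6.png')
cv2.imwrite('pics/m6.png',np.hstack([a,b[:,:400]]))
"
```

```text
t 11.27 pos [0.4155 0.1037 0.1573] yaw 8.58 tilt -1.0000 F [-0.3  0.3 -2.8] open 0.0190 grip 99.4 q6 1.49
 slide [0.0003, 0.0000, -0.0012] spin -0.02
```

View pics/m6.png

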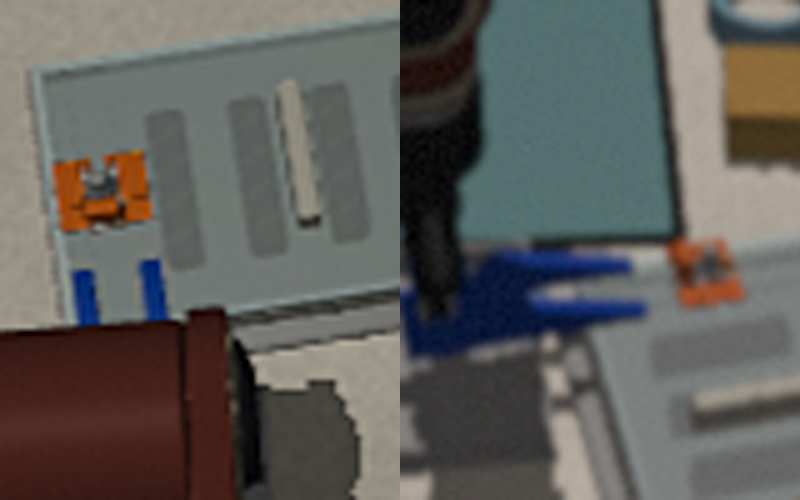

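Tine tips show at (84,265) and (150,262) and the left clip at (103,190). They line up to about 1 mm, so I'll shift 1 mm left, touch down and push.

Emit:
{"name": "arm_command", "arguments": {"increments": [{"slide":[0,-0.001,0.0008],"spin":0,"gripper":-1},{"slide":[0.004,-0.001,0.001],"spin":0,"gripper":-1},{"slide":[0.008,-0.001,0.001],"spin":0,"gripper":-1},{"slide":[0.012,-0.001,0.001],"spin":0,"gripper":-1},{"slide":[0.018,-0.001,0.001],"spin":0,"gripper":-1},{"slide":[0.024,-0.001,0.001],"spin":0,"gripper":-1},{"slide":[0.03,-0.001,0.001],"spin":0,"gripper":-1},{"slide":[0.035,-0.001,0.001],"spin":0,"gripper":-1}]}}

```text
t: 12.03
tool_pos: [0.4503, 0.1104, 0.156]
tool_rot: [3.133, 0.236, -0.003]
contact_force: [-1.1, 0.6, -3.3]
opening: 0.0187
grip_force: 99.2
```

```bash
python3 -c "
from h import *
go()
S=Cam('side');T=Cam('top')
for n,c in (('s',S),('t',T)):
  for r in(OR,BL):
    for x in c.blobs(*r,amin=10):
      if len(x)<250: print(n,'or' if r is OR else 'bl',len(x),x.mean(0),cv2.boundingRect(x.astype(np.float32)))
"
```

```text
t 12.03 pos [0.4503 0.1104 0.156 ] yaw 8.61 tilt -1.0000 F [-1.1  0.6 -3.3] open 0.0187 grip 99.2 q6 1.50
s or 71 [297.11267606 210.64788732] (288, 201, 18, 20)
s or 26 [281.61538462 157.38461538] (277, 155, 11, 6)
s or 14 [276.57142857 149.5       ] (274, 147, 6, 6)
s bl 25 [399.36 243.28] (395, 239, 10, 10)
s bl 44 [264.52272727 159.52272727] (254, 156, 22, 7)
s bl 47 [261.21276596 150.08510638] (250, 148, 23, 6)
s bl 38 [205.42105263  38.5       ] (204, 30, 4, 18)
s bl 168 [276.91666667  50.45238095] (240, 27, 60, 32)
s bl 38 [100.5          0.31578947] (91, 0, 20, 2)
t or 84 [215.02380952 156.92857143] (206, 150, 19, 15)
t or 93 [295.53763441 147.86021505] (286, 140, 18, 18)
t bl 25 [350.8  62.6] (346, 58, 10, 10)
```

Emit:
{"name": "arm_command", "arguments": {"increments": [{"slide":[0,0,0.0005],"spin":0,"gripper":-1},{"slide":[0,0,0.001],"spin":0,"gripper":-1},{"slide":[0,0,0.001],"spin":0,"gripper":-1},{"slide":[0,0,0.001],"spin":0,"gripper":-1}]}}

```text
t: 12.47
tool_pos: [0.4501, 0.1103, 0.1557]
tool_rot: [-3.133, -0.236, -0.001]
contact_force: [-0.3, 0.1, -2.4]
opening: 0.019
grip_force: 99.1
```

```bash
python3 -c "
from h import *
go()
S=Cam('side'); S.crop('s7',215,110,315,185,8)"
```

```text
t 12.47 pos [0.4501 0.1103 0.1557] yaw 8.60 tilt -1.0000 F [-0.3  0.1 -2.4] open 0.0190 grip 99.1 q6 1.50
```

View pics/s7.png

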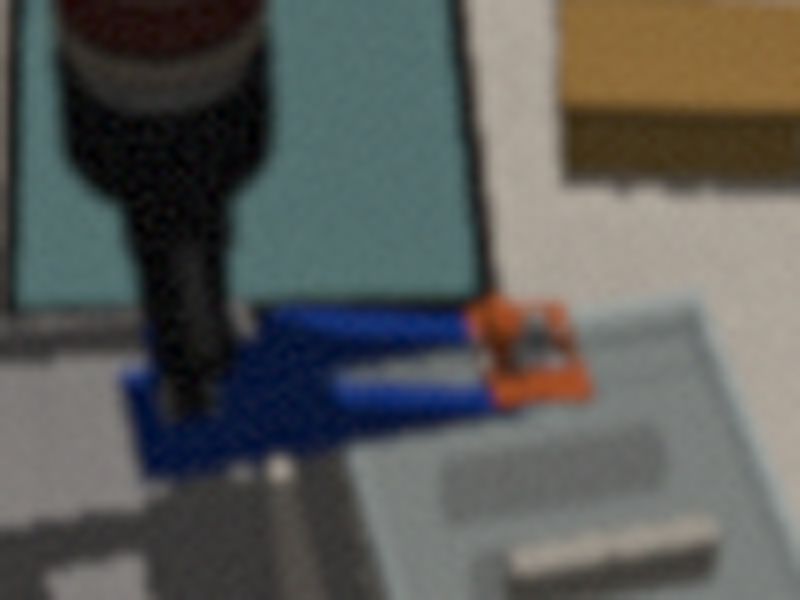

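The tine tips enter under the left clip's flanges at (470,325) and (495,398). I'll continue.

Emit:
{"name": "arm_command", "arguments": {"increments": [{"slide":[0.005,0,0.0008],"spin":0,"gripper":-1},{"slide":[0.01,0,0.0008],"spin":0,"gripper":-1},{"slide":[0.015,0,0.0008],"spin":0,"gripper":-1},{"slide":[0.02,0,0.0008],"spin":0,"gripper":-1},{"slide":[0.025,0,0.0008],"spin":0,"gripper":-1},{"slide":[0.03,0,0.0008],"spin":0,"gripper":-1},{"slide":[0.035,0,0.0008],"spin":0,"gripper":-1},{"slide":[0.04,0,0.0008],"spin":0,"gripper":-1}]}}

```text
t: 13.18
tool_pos: [0.4831, 0.1163, 0.1567]
tool_rot: [3.132, 0.237, -0.042]
contact_force: [-42.3, -4.2, 36.6]
opening: 0.019
grip_force: 104.7
```

Emit:
{"name": "arm_command", "arguments": {"increments": [{"slide":[0.005,0,0],"spin":0,"gripper":-1},{"slide":[0.01,0,0],"spin":0,"gripper":-1},{"slide":[0.015,0,0],"spin":0,"gripper":-1},{"slide":[0.02,0,0],"spin":0,"gripper":-1},{"slide":[0.024,0,0],"spin":0,"gripper":-1},{"slide":[0.028,0,0],"spin":0,"gripper":-1},{"slide":[0.031,0,0],"spin":0,"gripper":-1},{"slide":[0.033,0,0],"spin":0,"gripper":-1}]}}

```text
t: 13.85
tool_pos: [0.521, 0.1217, 0.157]
tool_rot: [-3.132, -0.237, 0.01]
contact_force: [-8.5, 0.4, 11.1]
opening: 0.0189
grip_force: 101.2
```

Emit:
{"name": "arm_command", "arguments": {"increments": [{"slide":[0,0,0],"spin":0,"gripper":-1},{"slide":[0,0,0],"spin":0,"gripper":-1}]}}

```text
t: 14.02
tool_pos: [0.5221, 0.1217, 0.1571]
tool_rot: [-3.132, -0.236, 0.005]
contact_force: [-9.2, 0.6, 12.8]
opening: 0.0189
grip_force: 101.1
```

```bash
python3 -c "
from h import *
go()
for n in('side','top'):
  c=Cam(n)
  for x in c.blobs(*OR,amin=10): print(n,len(x),x.mean(0),cv2.boundingRect(x.astype(np.float32)))
  np.savez(n+'3.npz',frame=c.f)
"
```

```text
t 14.02 pos [0.5221 0.1217 0.1571] yaw 8.62 tilt -1.0000 F [-9.2  0.6 12.8] open 0.0189 grip 101.1 q6 1.51
side 74 [297.14864865 210.63513514] (288, 201, 18, 20)
side 23 [283.7826087  153.56521739] (279, 152, 11, 4)
side 23 [280.2173913  145.73913043] (275, 144, 11, 5)
top 93 [295.53763441 147.86021505] (286, 140, 18, 18)
```

Emit:
{"name": "arm_command", "arguments": {"increments": [{"slide":[-0.008,0,0],"spin":0,"gripper":-1},{"slide":[-0.018,0,0],"spin":0,"gripper":-1},{"slide":[-0.03,0,0],"spin":0,"gripper":-1},{"slide":[-0.045,0,0],"spin":0,"gripper":-1},{"slide":[-0.06,0,0],"spin":0,"gripper":-1},{"slide":[-0.08,0,0],"spin":0,"gripper":-1},{"slide":[-0.1,0,0],"spin":0,"gripper":-1},{"slide":[-0.12,0,0],"spin":0,"gripper":-1}]}}

```text
t: 14.78
tool_pos: [0.4018, 0.103, 0.1538]
tool_rot: [3.133, 0.236, -0.002]
contact_force: [0.2, -0.3, -2.0]
opening: 0.0187
grip_force: 99.2
```

Emit:
{"name": "arm_command", "arguments": {"increments": [{"slide":[-0.02,0,-0.003],"spin":0,"gripper":-1},{"slide":[-0.03,0,-0.01],"spin":0,"gripper":-1},{"slide":[-0.03,0,-0.04],"spin":0,"gripper":-1},{"slide":[-0.03,0,-0.08],"spin":0,"gripper":-1},{"slide":[-0.03,0,-0.093],"spin":-7,"gripper":-1},{"slide":[-0.03,0,-0.093],"spin":-14,"gripper":-1},{"slide":[-0.03,0,-0.093],"spin":-21,"gripper":-1},{"slide":[-0.03,0,-0.093],"spin":-24,"gripper":-1}]}}

```text
t: 15.45
tool_pos: [0.3734, 0.0986, 0.2475]
tool_rot: [3.013, 0.889, 0.0]
contact_force: [0.2, -0.9, -3.0]
opening: 0.019
grip_force: 99.2
```

```bash
python3 -c "
from h import *
go((.423,-.128,.25,92.6),(.423,-.128,.1,92.6))
for n in('side','top'):
  c=Cam(n)
  for x in c.blobs(*OR,amin=10): print(n,len(x),x.mean(0),cv2.boundingRect(x.astype(np.float32)))
  np.savez(n+'3.npz',frame=c.f)
  if n=='side': c.crop('s8',200,90,340,250,4)
"
```

```text
t 15.45 pos [0.3734 0.0986 0.2475] yaw 32.88 tilt -1.0000 F [ 0.2 -0.9 -3. ] open 0.0190 grip 99.2 q6 1.06
 slide [-0.0814, 0.2172, -0.0025] spin -59.72
 slide [0.0000, 0.0000, 0.1500] spin 0.00
side 71 [297.11267606 210.66197183] (288, 201, 18, 20)
side 22 [279.77272727 155.63636364] (276, 151, 8, 10)
side 37 [274.59459459 150.13513514] (269, 144, 12, 13)
top 99 [215.46464646 160.63636364] (205, 152, 21, 19)
top 88 [295.45454545 147.95454545] (286, 140, 18, 18)
```

View pics/s8.png

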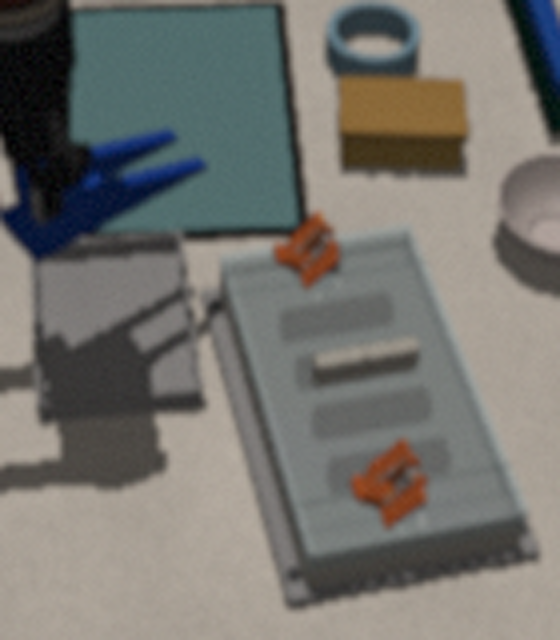

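Both clips now lean loose on their rods at (308,248) and (393,482), with the fork clear in hand. I'll lay the fork down at its old spot.

Emit:
{"name": "arm_command", "arguments": {"increments": [{"slide":[-0.013,0.036,-0.0025],"spin":-7,"gripper":-1},{"slide":[-0.027,0.072,-0.0025],"spin":-14,"gripper":-1},{"slide":[-0.04,0.108,-0.0025],"spin":-21,"gripper":-1},{"slide":[-0.053,0.144,-0.0025],"spin":-28,"gripper":-1},{"slide":[-0.067,0.18,-0.0025],"spin":-35,"gripper":-1},{"slide":[-0.0814,0.2172,-0.0025],"spin":-42,"gripper":-1},{"slide":[-0.0814,0.2172,-0.0025],"spin":-49,"gripper":-1},{"slide":[-0.0814,0.2172,-0.0025],"spin":-56,"gripper":-1}]}}

```text
t: 16.22
tool_pos: [0.4224, -0.1321, 0.25]
tool_rot: [2.361, 2.071, -0.003]
contact_force: [-0.3, 0.3, -2.7]
opening: 0.0189
grip_force: 99.4
```

Emit:
{"name": "arm_command", "arguments": {"increments": [{"slide":[0,0,0.03],"spin":-3.7,"gripper":-1},{"slide":[0,0,0.07],"spin":-3.7,"gripper":-1},{"slide":[0,0,0.11],"spin":-3.7,"gripper":-1},{"slide":[0,0,0.135],"spin":-3.7,"gripper":-1},{"slide":[0,0,0.147],"spin":-3.7,"gripper":-1},{"slide":[0,0,0.15],"spin":-3.7,"gripper":-1},{"slide":[0,0,0.15],"spin":-3.7,"gripper":-1},{"slide":[0,0,0.15],"spin":-3.7,"gripper":-1}]}}

```text
t: 16.88
tool_pos: [0.4221, -0.128, 0.0999]
tool_rot: [-2.294, -2.146, 0.0]
contact_force: [-0.3, 0.1, -2.2]
opening: 0.0193
grip_force: 99.7
```

Emit:
{"name": "arm_command", "arguments": {"increments": [{"slide":[0,0,0.0015],"spin":0,"gripper":-1},{"slide":[0,0,0.003],"spin":0,"gripper":-1},{"slide":[0,0,0.003],"spin":0,"gripper":-1},{"slide":[0,0,0.003],"spin":0,"gripper":-1}]}}

```text
t: 17.22
tool_pos: [0.4225, -0.1282, 0.0975]
tool_rot: [2.292, 2.147, 0.0]
contact_force: [-0.9, 0.9, -2.0]
opening: 0.0189
grip_force: 99.7
```

Emit:
{"name": "arm_command", "arguments": {"increments": [{"slide":[0,0,0.0007],"spin":0,"gripper":-1},{"slide":[0,0,0.0014],"spin":0,"gripper":-1},{"slide":[0,0,0.0014],"spin":0,"gripper":-1},{"slide":[0,0,0.0014],"spin":0,"gripper":-0.2},{"slide":[0,0,0.0014],"spin":0,"gripper":-0.2},{"slide":[0,0,0.0014],"spin":0,"gripper":-0.2},{"slide":[0,0,0.0014],"spin":0,"gripper":-0.2}]}}

```text
t: 17.8
tool_pos: [0.4225, -0.1281, 0.0959]
tool_rot: [2.292, 2.148, 0.0]
contact_force: [-0.1, -0.0, 0.4]
opening: 0.0342
grip_force: 0.0
```

Emit:
{"name": "arm_command", "arguments": {"increments": [{"slide":[0,0,-0.005],"spin":0,"gripper":-0.2},{"slide":[0,0,-0.03],"spin":0,"gripper":-0.2},{"slide":[0,0,-0.06],"spin":0,"gripper":-0.2},{"slide":[0,0,-0.1],"spin":0,"gripper":-0.2},{"slide":[0,0,-0.14],"spin":0,"gripper":-0.2},{"slide":[0,0,-0.15],"spin":0,"gripper":-0.2},{"slide":[0,0,-0.15],"spin":0,"gripper":-0.2}]}}

```text
t: 18.38
tool_pos: [0.4244, -0.129, 0.2512]
tool_rot: [2.286, 2.142, 0.005]
contact_force: [-0.2, -0.5, 1.1]
opening: 0.0344
grip_force: 0.0
```

```bash
python3 -c "
from h import *
np.set_printoptions(precision=4,suppress=True)
go()
T=Cam('top');S=Cam('side')
a=np.radians(8.6);ex=np.array([np.cos(a),np.sin(a)]);ey=np.array([-ex[1],ex[0]])
rods={'R':.0+np.array([.606,.0175])-.1105*ey,'L':np.array([.606,.0175])+.1130*ey}
print(rods)
for c,n in((T,'T'),(S,'S')):
  for x in c.blobs(*OR,amin=10):
    m=c.plane([x.mean(0)],.085)[0,:2]-[.606,.0175]; w=c.plane(x,.085)[:,:2]-[.606,.0175]
    print(n,len(x),x.mean(0),'mean',m@ex,m@ey,'xr',(w@ex).min(),(w@ex).max(),'yr',(w@ey).min(),(w@ey).max())
  for x in c.blobs(*BL):
    if 110<len(x)<220: print('fork',n,len(x),cv2.minAreaRect(x.astype(np.float32)))
"
```

```text
t 18.38 pos [ 0.4244 -0.129   0.2512] yaw 86.27 tilt -1.0000 F [-0.2 -0.5  1.1] open 0.0344 grip 0.0 q6 -0.40
{'R': array([ 0.6225, -0.0918]), 'L': array([0.5891, 0.1292])}
T 100 [215.32 160.62] mean -0.014341620711798623 0.11341344201593634 xr -0.04159278600387265 0.009592464703202993 yr 0.08807303884619651 0.14007916393784184
T 93 [295.5376 147.8602] mean -0.011963531147937896 -0.1107602430086301 xr -0.03907123439277394 0.009662994114613131 yr -0.1350965736774221 -0.08364603427411592
fork T 141 ((278.9533386230469, 215.74708557128906), (33.31000518798828, 17.341163635253906), 3.5763344764709473)
S 73 [297.137  210.5753] mean -0.014468131866494933 -0.10987798817235236 xr -0.03948982578240691 0.007299582614996191 yr -0.13900842344219597 -0.08015594542488863
S 21 [279.9524 155.5238] mean -0.009523434513462487 0.09691024958974793 xr -0.02603900952343158 0.00460799697259675 yr 0.08102490091445282 0.1139164642310556
S 41 [274.8537 150.2195] mean -0.019553763366292568 0.12188263657038467 xr -0.04028426870025568 0.0008252018530697843 yr 0.09891168615348402 0.145104104726297
fork S 143 ((232.3273468017578, 224.78038024902344), (15.557414054870605, 42.30986022949219), 3.012787342071533)
```

```bash
python3 -c "
from h import *
T=Cam('top');S=Cam('side')
print(T.o,S.o)
np.savez('top4.npz',frame=T.f);np.savez('side4.npz',frame=S.f)
T.crop('a',280,132,310,162,13);T.crop('b',200,144,230,174,13)
S.crop('c',282,195,312,225,13);S.crop('d',262,136,292,166,13)
r=lambda n:cv2.resize(cv2.imread('pics/'+n+'.png'),(300,300))
cv2.imwrite('pics/m9.png',np.vstack([np.hstack([r('b'),r('a')]),np.hstack([r('d'),r('c')])]))
"
```

```text
[0.32023305 0.02283083 1.09431834] [ 0.45924877 -0.61384355  0.90276189]
```

View pics/m9.png

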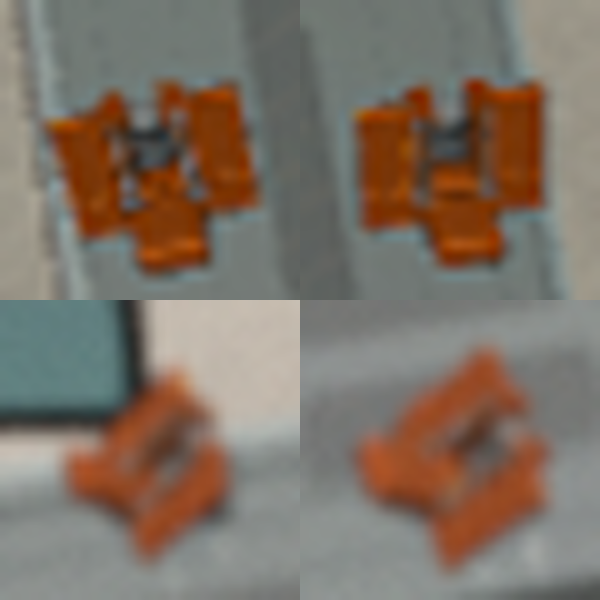

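```bash
python3 -c "
from h import *
np.set_printoptions(precision=4,suppress=True)
T=Cam('top','top0.npz');S=Cam('side','side0.npz')
a=np.radians(8.6);ex=np.array([np.cos(a),np.sin(a)]);ey=np.array([-ex[1],ex[0]])
oT={'R':(280,132,300,0),'L':(200,144,0,0)};oS={'R':(282,195,300,300),'L':(262,136,0,300)}
def px(o,p): return [[o[0]+(p[0]-o[2])/10-.45,o[1]+(p[1]-o[3])/10-.45]]
for k,n,p,q in(('R','tab end mid',(468,252),(366,468)),('R','-y flange front outer',(543,85),(545,490)),('R','-y flange rear outer',(543,205),(450,568)),('R','+y flange front outer',(358,115),(487,350)),('L','tab end mid',(170,255),(72,472)),('L','-y fl front',(238,85),(225,485)),('L','-y fl rear',(258,205),(150,560)),('L','+y fl front',(50,120),(177,375))):
  P,e=tri(T,px(oT[k],p),S,px(oS[k],q)); m=P[:2]-[.606,.0175]; print(k,n,P,'gap',e,'mould',m@ex,m@ey)
"
```

```text
R tab end mid [ 0.5838 -0.0954  0.0872] gap 0.0020692552078170174 mould -0.03886912618240157 -0.10828231601136831
R -y flange front outer [ 0.6278 -0.115   0.102 ] gap 0.00019032011962433163 mould 0.0017009388476209816 -0.13428515321425896
R -y flange rear outer [ 0.6038 -0.1186  0.0695] gap 0.0015790596592500283 mould -0.02250556628865271 -0.13423672864247732
R +y flange front outer [ 0.6203 -0.0649  0.0968] gap 0.0014791588689498877 mould 0.001780305881307959 -0.08357516663029836
L tab end mid [0.5492 0.1233 0.0881] gap 0.0023837213107517873 mould -0.040324528227168574 0.11308244270030426
L -y fl front [0.594  0.1043 0.0998] gap 0.0019952942442378148 mould 0.0011251093096380294 0.08765722400264257
L -y fl rear [0.5701 0.1012 0.0691] gap 0.002237160451018812 mould -0.022951978433697177 0.08815532872319308
L +y fl front [0.5852 0.1557 0.0953] gap 0.0026387084804859913 mould 6.747968234849221e-05 0.13980137595194134
```

Top row: left and right clip from the top camera, tabs at (170,240) and (467,235). Bottom row: the same from the side, tab ends at (72,472) and (366,468). Each clip hangs tipped back about 53° with its tab pointing towards the robot. By triangulation the tab middles are at mould x ≈ -33 to -37 mm and z ≈ 0.084 m.

```bash
python3 -c "
from h import *
go((.5858,-.0963,.25,8.6),(.5858,-.0963,.138,8.6))"
```

```text
t 18.58 pos [ 0.4214 -0.1276  0.2436] yaw 86.27 tilt -1.0000 F [-0.5  1.  -0.1] open 0.0340 grip 0.0 q6 -0.40
 slide [0.0419, 0.1620, -0.0064] spin 77.67
 slide [0.0000, 0.0000, 0.1120] spin 0.00
```

Emit:
{"name": "arm_command", "arguments": {"increments": [{"slide":[0.0,0.0,-0.0064],"spin":7,"gripper":0},{"slide":[0.0,0.0,-0.0064],"spin":14,"gripper":0},{"slide":[0.0,0.0,-0.0064],"spin":21,"gripper":0},{"slide":[0.008,0.032,-0.0064],"spin":28,"gripper":0},{"slide":[0.016,0.064,-0.0064],"spin":35,"gripper":0},{"slide":[0.024,0.096,-0.0064],"spin":42,"gripper":0},{"slide":[0.032,0.128,-0.0064],"spin":49,"gripper":0},{"slide":[0.0419,0.162,-0.0064],"spin":55,"gripper":0}]}}

```text
t: 19.25
tool_pos: [0.5871, -0.0962, 0.249]
tool_rot: [-3.026, -0.837, 0.007]
contact_force: [-1.3, 1.0, 0.6]
opening: 0.0426
grip_force: 0.0
```

Emit:
{"name": "arm_command", "arguments": {"increments": [{"slide":[0,0,0],"spin":7,"gripper":0},{"slide":[0,0,0],"spin":14,"gripper":0},{"slide":[0,0,0],"spin":21,"gripper":0},{"slide":[0,0,0],"spin":22.7,"gripper":0},{"slide":[0,0,0],"spin":22.7,"gripper":0},{"slide":[0,0,0],"spin":22.7,"gripper":0}]}}

```text
t: 19.75
tool_pos: [0.586, -0.0966, 0.2499]
tool_rot: [-3.131, -0.236, 0.006]
contact_force: [-0.5, -0.2, -0.5]
opening: 0.0428
grip_force: 0.0
```

```bash
python3 -c "
from h import *
go((.5858,-.0963,.138,8.6))"
```

```text
t 19.75 pos [ 0.586  -0.0966  0.2499] yaw 8.63 tilt -1.0000 F [-0.5 -0.2 -0.5] open 0.0428 grip 0.0 q6 1.13
 slide [-0.0001, -0.0003, 0.1119] spin 0.03
```

Emit:
{"name": "arm_command", "arguments": {"increments": [{"slide":[0,0,0.035],"spin":0,"gripper":0},{"slide":[0,0,0.07],"spin":0,"gripper":0},{"slide":[0,0,0.095],"spin":0,"gripper":0},{"slide":[0,0,0.107],"spin":0,"gripper":0},{"slide":[0,0,0.112],"spin":0,"gripper":0},{"slide":[0,0,0.112],"spin":0,"gripper":0},{"slide":[0,0,0.112],"spin":0,"gripper":-1},{"slide":[0,0,0.112],"spin":0,"gripper":-1}], "newtons": 50}}

```text
t: 20.42
tool_pos: [0.588, -0.0971, 0.1426]
tool_rot: [3.132, 0.235, 0.005]
contact_force: [-1.3, 1.6, 1.5]
opening: 0.0196
grip_force: 19.5
```

Emit:
{"name": "arm_command", "arguments": {"increments": [{"slide":[0,0,0],"spin":0,"gripper":-1},{"slide":[0,0,0],"spin":0,"gripper":-1},{"slide":[0,0,0],"spin":0,"gripper":-1},{"slide":[0,0,0],"spin":0,"gripper":-1},{"slide":[0,0,0],"spin":0,"gripper":-1}]}}

```text
t: 20.83
tool_pos: [0.5879, -0.0972, 0.1424]
tool_rot: [3.132, 0.235, 0.005]
contact_force: [-0.1, -0.4, 6.5]
opening: 0.0186
grip_force: 49.0
```

Emit:
{"name": "arm_command", "arguments": {"increments": [{"slide":[0,0,-0.006],"spin":0,"gripper":-1},{"slide":[0,0,-0.012],"spin":0,"gripper":-1},{"slide":[0,0,-0.02],"spin":0,"gripper":-1},{"slide":[0,0,-0.03],"spin":0,"gripper":-1},{"slide":[0,0,-0.045],"spin":0,"gripper":-1},{"slide":[0,0,-0.07],"spin":0,"gripper":-1},{"slide":[0,0,-0.1],"spin":0,"gripper":-1},{"slide":[0,0,-0.13],"spin":0,"gripper":-1}]}}

```text
t: 21.5
tool_pos: [0.5862, -0.0967, 0.2715]
tool_rot: [-3.132, -0.235, 0.002]
contact_force: [0.3, -0.5, 0.1]
opening: 0.0188
grip_force: 48.7
```

```bash
python3 -c "
from h import *
np.set_printoptions(precision=4,suppress=True)
go((.400,.075,.25,8.6),(.400,.075,.09,8.6))
for n in('side','top'):
  c=Cam(n)
  for x in c.blobs(*OR,amin=10): print(n,len(x),x.mean(0),cv2.boundingRect(x.astype(np.float32)))
  d=c.blobs((0,0,95),(179,25,150),800)
  z=c.proj([[.417,.117,.012],[.353,.04,.024],[.481,.04,.024],[.353,.195,.024],[.481,.195,.024]]); print('dish proj',z.tolist())
  np.savez(n+'5.npz',frame=c.f)
"
```

```text
t 21.50 pos [ 0.5862 -0.0967  0.2715] yaw 8.57 tilt -1.0000 F [ 0.3 -0.5  0.1] open 0.0188 grip 48.7 q6 1.13
 slide [-0.1586, -0.1975, 0.0215] spin -0.03
 slide [0.0000, 0.0000, 0.1600] spin 0.00
side 16 [279.   156.75] (276, 153, 7, 8)
side 37 [274.6216 150.1351] (269, 144, 12, 13)
dish proj [[228.16773749533127, 171.7411795960865], [207.70107243814888, 189.53524804245893], [248.9377119662409, 187.44199874521794], [208.48931224231086, 152.4545790525363], [246.524076021345, 150.66494567217143]]
top 99 [215.4242 160.6061] (205, 152, 21, 19)
top 32 [295.1875 138.7812] (289, 137, 14, 6)
top 53 [283.9811 135.1887] (276, 125, 14, 17)
top 165 [347.5758 125.2303] (339, 86, 19, 78)
top 112 [328.1875  85.9554] (306, 78, 46, 17)
dish proj [[220.73604707067406, 220.37288788345097], [247.4995566730952, 242.6565292619914], [247.51301661783089, 197.6264670728859], [192.3096961899759, 242.83366597782612], [193.4016917178451, 197.75930012951622]]
```

```bash
python3 -c "
from h import *
for n,(x0,y0,x1,y1) in(('side',(204,146,254,194)),('top',(188,194,254,248))):
  a=np.load(n+'0.npz')['frame'][y0:y1,x0:x1]; b=np.load(n+'5.npz')['frame'][y0-25:y1+25,x0-25:x1+25]
  r=cv2.matchTemplate(b,a,cv2.TM_CCOEFF_NORMED); _,v,_,l=cv2.minMaxLoc(r); print(n,v,l[0]-25,l[1]-25)
"
```

```text
side 0.9983842968940735 0 0
top 0.7972260117530823 0 0
```

Emit:
{"name": "arm_command", "arguments": {"increments": [{"slide":[-0.025,-0.03,0],"spin":0,"gripper":-1},{"slide":[-0.05,-0.06,0],"spin":0,"gripper":-1},{"slide":[-0.075,-0.092,0],"spin":0,"gripper":-1},{"slide":[-0.1,-0.124,0.005],"spin":0,"gripper":-1},{"slide":[-0.125,-0.155,0.01],"spin":0,"gripper":-1},{"slide":[-0.148,-0.184,0.02],"spin":0,"gripper":-1},{"slide":[-0.1586,-0.1975,0.04],"spin":0,"gripper":-1},{"slide":[-0.1586,-0.1975,0.07],"spin":0,"gripper":-1}]}}

```text
t: 22.27
tool_pos: [0.3998, 0.0769, 0.2021]
tool_rot: [-3.132, -0.24, -0.01]
contact_force: [1.1, -0.9, -0.2]
opening: 0.0186
grip_force: 48.8
```

Emit:
{"name": "arm_command", "arguments": {"increments": [{"slide":[0,0,0.035],"spin":0,"gripper":-1},{"slide":[0,0,0.065],"spin":0,"gripper":-1},{"slide":[0,0,0.09],"spin":0,"gripper":-1},{"slide":[0,0,0.105],"spin":0,"gripper":-1},{"slide":[0,0,0.112],"spin":0,"gripper":-1},{"slide":[0,0,0.115],"spin":0,"gripper":-1},{"slide":[0,0,0.115],"spin":0,"gripper":-1},{"slide":[0,0,0.115],"spin":0,"gripper":-1}]}}

```text
t: 22.93
tool_pos: [0.401, 0.075, 0.0865]
tool_rot: [-3.132, -0.235, -0.0]
contact_force: [-4.0, 0.8, 3.4]
opening: 0.0186
grip_force: 49.2
```

Emit:
{"name": "arm_command", "arguments": {"increments": [{"slide":[0,0,-0.001],"spin":0,"gripper":-0.25},{"slide":[0,0,-0.001],"spin":0,"gripper":-0.25},{"slide":[0,0,-0.001],"spin":0,"gripper":-0.25},{"slide":[0,0,-0.001],"spin":0,"gripper":-0.25},{"slide":[0,0,-0.01],"spin":0,"gripper":-0.25},{"slide":[0,0,-0.04],"spin":0,"gripper":-0.25},{"slide":[0,0,-0.08],"spin":0,"gripper":-0.25},{"slide":[0,0,-0.12],"spin":0,"gripper":-0.25}]}}

```text
t: 23.6
tool_pos: [0.3995, 0.0748, 0.2062]
tool_rot: [-3.133, -0.234, 0.004]
contact_force: [0.8, -0.2, -0.6]
opening: 0.0319
grip_force: 0.0
```

Emit:
{"name": "arm_command", "arguments": {"increments": [{"slide":[0,0,-0.04],"spin":0,"gripper":0},{"slide":[0,0,-0.05],"spin":0,"gripper":0},{"slide":[0,0,-0.05],"spin":0,"gripper":0}]}}

```text
t: 23.85
tool_pos: [0.4025, 0.0749, 0.2609]
tool_rot: [3.132, 0.235, 0.016]
contact_force: [-0.2, 0.2, 0.0]
opening: 0.0429
grip_force: 0.0
```

```bash
python3 -c "
from h import *
np.set_printoptions(precision=4,suppress=True)
go((.5524,.1242,.25,8.6),(.5524,.1242,.141,8.6))
for n in('side','top'):
  c=Cam(n)
  for x in c.blobs(*OR,amin=10): print(n,len(x),x.mean(0),cv2.boundingRect(x.astype(np.float32)),c.plane([x.mean(0)],.012),c.plane([x.mean(0)],.085))
"
```

```text
t 23.85 pos [0.4025 0.0749 0.2609] yaw 8.57 tilt -0.9999 F [-0.2  0.2  0. ] open 0.0429 grip 0.0 q6 1.42
 slide [0.1556, -0.0264, 0.0109] spin -0.03
 slide [0.0000, 0.0000, 0.1090] spin 0.00
side 25 [235.2 175.6] (230, 174, 11, 5) [[0.4394 0.0994 0.012 ]] [[0.4411 0.041  0.085 ]]
side 22 [279.7273 155.6364] (276, 151, 8, 10) [[0.5922 0.1762 0.012 ]] [[0.5813 0.1115 0.085 ]]
side 39 [274.7436 150.2051] (269, 144, 12, 13) [[0.5778 0.202  0.012 ]] [[0.5681 0.1352 0.085 ]]
top 100 [215.43 160.59] (205, 152, 21, 19) [[0.5934 0.1347 0.012 ]] [[0.5749 0.1272 0.085 ]]
```

Emit:
{"name": "arm_command", "arguments": {"increments": [{"slide":[0.035,-0.006,0.005],"spin":0,"gripper":0},{"slide":[0.07,-0.012,0.01],"spin":0,"gripper":0},{"slide":[0.11,-0.019,0.01],"spin":0,"gripper":0},{"slide":[0.145,-0.025,0.01],"spin":0,"gripper":0},{"slide":[0.156,-0.0264,0.011],"spin":0,"gripper":0},{"slide":[0.156,-0.0264,0.011],"spin":0,"gripper":0},{"slide":[0.156,-0.0264,0.011],"spin":0,"gripper":0}]}}

```text
t: 24.53
tool_pos: [0.5497, 0.1241, 0.241]
tool_rot: [3.133, 0.235, -0.01]
contact_force: [-0.5, 0.9, -0.2]
opening: 0.0429
grip_force: 0.0
```

Emit:
{"name": "arm_command", "arguments": {"increments": [{"slide":[0,0,0.035],"spin":0,"gripper":0},{"slide":[0,0,0.07],"spin":0,"gripper":0},{"slide":[0,0,0.095],"spin":0,"gripper":0},{"slide":[0,0,0.105],"spin":0,"gripper":0},{"slide":[0,0,0.108],"spin":0,"gripper":0},{"slide":[0,0,0.108],"spin":0,"gripper":0},{"slide":[0,0,0.108],"spin":0,"gripper":-1},{"slide":[0,0,0.108],"spin":0,"gripper":-1}]}}

```text
t: 25.2
tool_pos: [0.5521, 0.1243, 0.1387]
tool_rot: [-3.133, -0.234, -0.006]
contact_force: [-1.8, 1.4, 1.8]
opening: 0.0198
grip_force: 20.4
```

Emit:
{"name": "arm_command", "arguments": {"increments": [{"slide":[0,0,0],"spin":0,"gripper":-1},{"slide":[0,0,0],"spin":0,"gripper":-1},{"slide":[0,0,0],"spin":0,"gripper":-1},{"slide":[0,0,0],"spin":0,"gripper":-1},{"slide":[0,0,0],"spin":0,"gripper":-1}]}}

```text
t: 25.62
tool_pos: [0.5521, 0.1242, 0.1385]
tool_rot: [3.133, 0.235, 0.005]
contact_force: [-0.8, -1.4, 6.5]
opening: 0.0186
grip_force: 49.0
```

Emit:
{"name": "arm_command", "arguments": {"increments": [{"slide":[0,0,-0.006],"spin":0,"gripper":-1},{"slide":[0,0,-0.012],"spin":0,"gripper":-1},{"slide":[0,0,-0.02],"spin":0,"gripper":-1},{"slide":[0,0,-0.03],"spin":0,"gripper":-1},{"slide":[0,0,-0.045],"spin":0,"gripper":-1},{"slide":[0,0,-0.07],"spin":0,"gripper":-1},{"slide":[0,0,-0.1],"spin":0,"gripper":-1},{"slide":[0,0,-0.11],"spin":0,"gripper":-1}]}}

```text
t: 26.28
tool_pos: [0.5527, 0.1244, 0.252]
tool_rot: [-3.133, -0.235, -0.012]
contact_force: [0.2, 1.4, 0.3]
opening: 0.0187
grip_force: 48.7
```

```bash
python3 -c "
from h import *
go((.402,.158,.25,8.6),(.402,.158,.0875,8.6))
for n,(x0,y0,x1,y1) in(('side',(204,176,254,196)),('top',(188,194,254,248))):
  c=Cam(n);np.savez(n+'6.npz',frame=c.f)
  for x in c.blobs(*OR,amin=10): print(n,len(x),x.mean(0),cv2.boundingRect(x.astype(np.float32)))
  a=np.load(n+'0.npz')['frame'][y0:y1,x0:x1]; b=c.f[y0-25:y1+25,x0-25:x1+25]
  r=cv2.matchTemplate(b,a,cv2.TM_CCOEFF_NORMED); _,v,_,l=cv2.minMaxLoc(r); print(n,v,l[0]-25,l[1]-25)
"
```

```text
t 26.28 pos [0.5527 0.1244 0.252 ] yaw 8.57 tilt -1.0000 F [0.2 1.4 0.3] open 0.0187 grip 48.7 q6 1.51
 slide [-0.1440, -0.0556, 0.0020] spin -0.03
 slide [0.0000, 0.0000, 0.1625] spin 0.00
side 0.5636782050132751 -1 -9
top 32 [239.71875 212.40625] (237, 208, 6, 10)
top 46 [163.7826087  179.84782609] (161, 172, 8, 17)
top 59 [182.15254237 113.71186441] (171, 111, 25, 7)
top 41 [205.87804878 111.75609756] (197, 109, 18, 6)
top 0.19573280215263367 -21 -14
```

Emit:
{"name": "arm_command", "arguments": {"increments": [{"slide":[-0.036,-0.014,0],"spin":0,"gripper":-1},{"slide":[-0.072,-0.028,0],"spin":0,"gripper":-1},{"slide":[-0.108,-0.042,0],"spin":0,"gripper":-1},{"slide":[-0.135,-0.052,0.002],"spin":0,"gripper":-1},{"slide":[-0.144,-0.0556,0.02],"spin":0,"gripper":-1},{"slide":[-0.144,-0.0556,0.05],"spin":0,"gripper":-1},{"slide":[-0.144,-0.0556,0.07],"spin":0,"gripper":-1},{"slide":[-0.144,-0.0556,0.07],"spin":0,"gripper":-1}]}}

```text
t: 27.05
tool_pos: [0.3959, 0.157, 0.1696]
tool_rot: [3.131, 0.235, -0.019]
contact_force: [-0.5, 0.2, -2.0]
opening: 0.0188
grip_force: 48.7
```

```bash
python3 -c "
from h import *
go((.402,.158,.0865,8.6))
S=Cam('side');print([ (len(x),x.mean(0),S.plane([x.mean(0)],.015)) for x in S.blobs(*OR,amin=6)])
y0,y1,x0,x1=172,196,203,256
a=np.load('side0.npz')['frame'][y0:y1,x0:x1]; b=S.f[y0-25:y1+25,x0-25:x1+25]
r=cv2.matchTemplate(b,a,cv2.TM_CCOEFF_NORMED); _,v,_,l=cv2.minMaxLoc(r); print(v,l[0]-25,l[1]-25)
"
```

```text
t 27.05 pos [0.3959 0.157  0.1696] yaw 8.59 tilt -0.9999 F [-0.5  0.2 -2. ] open 0.0188 grip 48.7 q6 1.62
 slide [0.0062, -0.0001, 0.0831] spin -0.01
[]
0.522042453289032 0 0
```

```bash
python3 -c "
from h import *
go()
S=Cam('side');T=Cam('top')
print('side',[(len(x),x.mean(0).round(1),np.median(S.hsv[x[:,1].astype(int),x[:,0].astype(int)],0),S.plane([x.mean(0)],.015).round(3)) for x in S.blobs((3,120,30),(16,255,255),6) if 190<x[:,0].mean()<290])
print('top',[(len(x),x.mean(0).round(1),T.plane([x.mean(0)],.015).round(3)) for x in T.blobs((3,150,60),(16,255,255),6) if 180<x[:,0].mean()<260 and x[:,1].mean()>180])
for y in range(146,200,4): print(y,' '.join('%3d,%3d,%3d'%tuple(S.hsv[y,x]) for x in range(200,262,6)))
"
```

```text
t 27.10 pos [0.3974 0.1572 0.1722] yaw 8.57 tilt -1.0000 F [ 0.4 -0.3 -0.7] open 0.0188 grip 48.7 q6 1.62
side [(45, array([235.7, 179.3]), array([  9., 152.,  67.]), array([[0.441, 0.082, 0.015]])), (34, array([227.8, 140.2]), array([  9. , 150.5,  67. ]), array([[0.418, 0.257, 0.015]])), (72, array([215.6,  95.1]), array([  6., 156.,  32.]), array([[0.375, 0.504, 0.015]]))]
top [(330, array([187.7, 333.7]), array([[0.108, 0.203, 0.015]])), (41, array([217.3, 275. ]), array([[0.264, 0.124, 0.015]])), (102, array([180.9, 219.6]), array([[0.419, 0.231, 0.015]])), (85, array([233.3, 212.1]), array([[0.44 , 0.081, 0.015]])), (275, array([199.3, 243.9]), array([[0.35 , 0.177, 0.015]]))]
146  17, 28,164  16, 29,165  17, 29,170  30,  7, 35  13, 64, 56  88, 39, 86  89, 65,106  91, 62,107  89, 61,100  90, 64, 92  90, 64, 88
150  16, 29,166  15, 28,164  14, 23,142  15, 13, 76  15, 13, 78  15, 23, 68  10, 13, 60   0, 14, 54  17, 30,120  16, 29,132  16, 31,141
154  16, 27,161  16, 27,160   0, 12, 65   0,  8, 62  15, 12, 85  10,  8, 93  15,  9,116  15, 13,116  16, 29,167  17, 22,159  78,  9,144

[... 795 characters left out ...]
, 22,115  18, 17, 76
182  18, 34, 76  16, 31,158  15, 13,122   5, 12,124   0,  9, 55  10, 90, 62  10,154, 63   9,180, 68  12, 13,102  16, 29,151  12, 13, 96
186  17, 30, 76  18, 31,141  15, 12,125  18, 11,119   0,  9, 55  15, 43, 60   8, 93, 71  10, 21, 74   8, 12, 88  16, 31,171  12, 11,120
190  17, 30, 77  20, 26, 87  15,  7, 72  10, 15, 51   0,  8, 66 170, 12, 63  12, 23, 55   0, 10, 53  10, 14, 53  17, 28,172  12, 10,126
194  13, 22, 81  17, 31, 75  10, 14, 55  15, 23, 66  13, 24, 97  15, 29,124  19, 28,127  17, 30,155  17, 29,158  16, 28,172  20, 13,122
198  18, 34, 76  16, 31,122  16, 27,158  15, 30,168  14, 26,164  16, 30,164  15, 28,165  19, 29,167  17, 29,170  17, 29,170  15, 17,118
```

Emit:
{"name": "arm_command", "arguments": {"increments": [{"slide":[0,0,0.025],"spin":0,"gripper":-1},{"slide":[0,0,0.05],"spin":0,"gripper":-1},{"slide":[0,0,0.07],"spin":0,"gripper":-1},{"slide":[0,0,0.08],"spin":0,"gripper":-1},{"slide":[0,0,0.083],"spin":0,"gripper":-1},{"slide":[0,0,0.085],"spin":0,"gripper":-1},{"slide":[0,0,0.085],"spin":0,"gripper":-1},{"slide":[0,0,0.085],"spin":0,"gripper":-1}]}}

```text
t: 27.87
tool_pos: [0.4014, 0.158, 0.0929]
tool_rot: [-3.132, -0.235, -0.004]
contact_force: [-0.3, 0.4, -0.2]
opening: 0.0186
grip_force: 48.7
```

Emit:
{"name": "arm_command", "arguments": {"increments": [{"slide":[0,0,-0.001],"spin":0,"gripper":-0.25},{"slide":[0,0,-0.001],"spin":0,"gripper":-0.25},{"slide":[0,0,-0.001],"spin":0,"gripper":-0.25},{"slide":[0,0,-0.001],"spin":0,"gripper":-0.25},{"slide":[0,0,-0.01],"spin":0,"gripper":-0.25},{"slide":[0,0,-0.04],"spin":0,"gripper":-0.25},{"slide":[0,0,-0.08],"spin":0,"gripper":-0.25},{"slide":[0,0,-0.12],"spin":0,"gripper":-0.25}]}}

```text
t: 28.53
tool_pos: [0.3991, 0.1575, 0.2122]
tool_rot: [3.132, 0.235, -0.004]
contact_force: [0.9, -0.4, -0.5]
opening: 0.0323
grip_force: 0.0
```

```bash
python3 -c "
from h import *
a=np.radians(8.6);ex=np.array([np.cos(a),np.sin(a)]);ey=np.array([-ex[1],ex[0]])
S=Cam('side');T=Cam('top');np.savez('top7.npz',frame=T.f)
for n,c in(('T',T),('S',S)):
  print('orange',n,[(len(x),x.mean(0).round(1),c.plane([x.mean(0)],.015).round(3)) for x in c.blobs((3,120,45),(16,255,255),10) if 190<x[:,0].mean()<310 and 100<x[:,1].mean()<245])
# rib: pale bright blob on the top half
for n,c in(('T',T),('S',S)):
  lo,hi=np.array([5,15,120]),np.array([35,90,255])
  pr=c.proj([[.606,.0175,.112]])[0]
  for x in c.blobs(lo,hi,15):
    if np.linalg.norm(x.mean(0)-pr)<25: 
      r=cv2.minAreaRect(x.astype(np.float32));P=c.plane([r[0]],.11)[0];m=P[:2]-[.606,.0175];print('rib',n,len(x),r,P,'mould',m@ex,m@ey)
go()
"
```

```text
orange T [(79, array([233.2, 212. ]), array([[0.441, 0.081, 0.015]]))]
orange S [(43, array([235.7, 179.6]), array([[0.441, 0.08 , 0.015]])), (57, array([234.9, 159.6]), array([[0.44 , 0.166, 0.015]]))]
rib T 58 ((254.20269775390625, 149.21621704101562), (26.468236923217773, 4.274373531341553), 80.53767395019531) [0.599947 0.020633 0.11    ] mould -0.005516449321831212 0.00400290679953867
rib S 50 ((290.94964599609375, 177.21475219726562), (3.4177780151367188, 24.50373077392578), 79.99201965332031) [0.60109496 0.00492238 0.11      ] mould -0.006730686413508378 -0.011702729996486541
t 28.63 pos [0.404  0.1586 0.2201] yaw 8.57 tilt -0.9999 F [ 0.8 -0.5  0.6] open 0.0320 grip 0.0 q6 1.62
```

```bash
python3 -c "
from h import *
go((.6046,.0203,.22,8.6),(.6046,.0203,.138,8.6))"
```

```text
t 28.63 pos [0.404  0.1586 0.2201] yaw 8.57 tilt -0.9999 F [ 0.8 -0.5  0.6] open 0.0320 grip 0.0 q6 1.62
 slide [0.1778, 0.1666, 0.0001] spin -0.03
 slide [0.0000, 0.0000, 0.0820] spin 0.00
```

Emit:
{"name": "arm_command", "arguments": {"increments": [{"slide":[0.027,0.025,0],"spin":0,"gripper":-0.1},{"slide":[0.054,0.05,0],"spin":0,"gripper":-0.1},{"slide":[0.081,0.076,0],"spin":0,"gripper":-0.1},{"slide":[0.108,0.101,0],"spin":0,"gripper":-0.1},{"slide":[0.135,0.126,0],"spin":0,"gripper":-0.1},{"slide":[0.163,0.152,0],"spin":0,"gripper":-0.1},{"slide":[0.178,0.167,0],"spin":0,"gripper":-0.1},{"slide":[0.178,0.167,0],"spin":0,"gripper":-0.1}]}}

```text
t: 29.3
tool_pos: [0.6038, 0.0163, 0.2117]
tool_rot: [3.132, 0.23, 0.003]
contact_force: [0.5, -0.5, 0.2]
opening: 0.0384
grip_force: 0.0
```

Emit:
{"name": "arm_command", "arguments": {"increments": [{"slide":[0,0,0],"spin":0,"gripper":-0.1},{"slide":[0,0,0],"spin":0,"gripper":-0.1},{"slide":[0,0,0],"spin":0,"gripper":-0.1}]}}

```text
t: 29.55
tool_pos: [0.6001, 0.0199, 0.2111]
tool_rot: [-3.132, -0.236, 0.001]
contact_force: [0.3, 0.0, -1.1]
opening: 0.0384
grip_force: 0.0
```

```bash
python3 -c "
from h import *
go((.6046,.0203,.138,8.6))
S=Cam('side');y=S.proj([[.6046,.0203,.088]]);print(y)"
```

```text
t 29.55 pos [0.6001 0.0199 0.2111] yaw 8.62 tilt -1.0000 F [ 0.3  0.  -1.1] open 0.0384 grip 0.0 q6 1.33
 slide [0.0045, 0.0003, 0.0731] spin 0.02
[[290.87923354 177.69907208]]
```

Emit:
{"name": "arm_command", "arguments": {"increments": [{"slide":[0.0045,0,0.03],"spin":0,"gripper":-0.1},{"slide":[0.0045,0,0.055],"spin":0,"gripper":-0.1},{"slide":[0.0045,0,0.068],"spin":0,"gripper":-0.1},{"slide":[0.0045,0,0.073],"spin":0,"gripper":-0.1},{"slide":[0.0045,0,0.073],"spin":0,"gripper":-0.1},{"slide":[0.0045,0,0.073],"spin":0,"gripper":-0.1},{"slide":[0.0045,0,0.073],"spin":0,"gripper":-1},{"slide":[0.0045,0,0.073],"spin":0,"gripper":-1}], "newtons": 90}}

```text
t: 30.27
tool_pos: [0.6065, 0.0199, 0.1403]
tool_rot: [-3.133, -0.235, -0.005]
contact_force: [-3.3, 7.9, 4.4]
opening: 0.0151
grip_force: 3.2
```

Emit:
{"name": "arm_command", "arguments": {"increments": [{"slide":[0,0,0],"spin":0,"gripper":-1},{"slide":[0,0,0],"spin":0,"gripper":-1},{"slide":[0,0,0],"spin":0,"gripper":-1},{"slide":[0,0,0],"spin":0,"gripper":-1},{"slide":[0,0,0],"spin":0,"gripper":-1},{"slide":[0,0,0],"spin":0,"gripper":-1}]}}

```text
t: 30.77
tool_pos: [0.6067, 0.0199, 0.1406]
tool_rot: [3.133, 0.235, 0.005]
contact_force: [-1.0, 2.3, 7.2]
opening: 0.012
grip_force: 90.5
```

Emit:
{"name": "arm_command", "arguments": {"increments": [{"slide":[0,0,-0.003],"spin":0,"gripper":-1},{"slide":[0,0,-0.006],"spin":0,"gripper":-1},{"slide":[0,0,-0.01],"spin":0,"gripper":-1},{"slide":[0,0,-0.014],"spin":0,"gripper":-1},{"slide":[0,0,-0.018],"spin":0,"gripper":-1}]}}

```text
t: 31.18
tool_pos: [0.6051, 0.0197, 0.1561]
tool_rot: [-3.133, -0.234, 0.002]
contact_force: [0.1, 0.4, -3.7]
opening: 0.0118
grip_force: 89.2
```

Emit:
{"name": "arm_command", "arguments": {"increments": [{"slide":[0,0,-0.008],"spin":0,"gripper":-1},{"slide":[0,0,-0.018],"spin":0,"gripper":-1},{"slide":[0,0,-0.03],"spin":0,"gripper":-1},{"slide":[0,0,-0.045],"spin":0,"gripper":-1},{"slide":[0,0,-0.065],"spin":0,"gripper":-1},{"slide":[0,0,-0.085],"spin":0,"gripper":-1},{"slide":[0,0,-0.1],"spin":0,"gripper":-1},{"slide":[0,0,-0.1],"spin":0,"gripper":-1}]}}

```text
t: 31.85
tool_pos: [0.6076, 0.0196, 0.2626]
tool_rot: [3.131, 0.235, 0.015]
contact_force: [1.6, -0.4, -2.2]
opening: 0.0121
grip_force: 89.3
```

```bash
python3 -c "
from h import *
go((.482,.380,.256,-.5),(.482,.380,.115,-.5))
T=Cam('top');b=max(T.blobs(*TEAL),key=len); q=cv2.approxPolyDP(b.astype(np.float32),8,True)[:,0]; print(q.tolist())"
```

```text
t 31.85 pos [0.6076 0.0196 0.2626] yaw 8.57 tilt -1.0000 F [ 1.6 -0.4 -2.2] open 0.0121 grip 89.3 q6 1.33
 slide [-0.0706, -0.3751, 0.0066] spin 9.07
 slide [0.0000, -0.0000, 0.1410] spin 0.00
[[83.0, 165.0], [77.0, 232.0], [182.0, 232.0], [184.0, 166.0]]
```

Emit:
{"name": "arm_command", "arguments": {"increments": [{"slide":[-0.006,-0.03,0],"spin":1,"gripper":-1},{"slide":[-0.012,-0.065,0],"spin":2,"gripper":-1},{"slide":[-0.019,-0.1,0],"spin":3,"gripper":-1},{"slide":[-0.026,-0.135,0],"spin":4,"gripper":-1},{"slide":[-0.032,-0.17,0],"spin":5,"gripper":-1},{"slide":[-0.039,-0.205,0],"spin":6,"gripper":-1},{"slide":[-0.046,-0.24,0],"spin":7,"gripper":-1},{"slide":[-0.052,-0.275,0],"spin":8,"gripper":-1}]}}

```text
t: 32.57
tool_pos: [0.5116, 0.2852, 0.2549]
tool_rot: [3.141, 0.014, -0.003]
contact_force: [1.0, 0.4, -3.9]
opening: 0.0118
grip_force: 89.3
```

Emit:
{"name": "arm_command", "arguments": {"increments": [{"slide":[-0.006,-0.03,0],"spin":1.1,"gripper":-1},{"slide":[-0.012,-0.06,0],"spin":1.1,"gripper":-1},{"slide":[-0.016,-0.085,0],"spin":1.1,"gripper":-1},{"slide":[-0.018,-0.097,0],"spin":1.1,"gripper":-1},{"slide":[-0.0186,-0.1,0],"spin":1.1,"gripper":-1},{"slide":[-0.0186,-0.1,0],"spin":1.1,"gripper":-1},{"slide":[-0.0186,-0.1,0],"spin":1.1,"gripper":-1}]}}

```text
t: 33.15
tool_pos: [0.4937, 0.3827, 0.2556]
tool_rot: [3.14, -0.016, -0.001]
contact_force: [-0.7, 0.1, -3.9]
opening: 0.0121
grip_force: 89.4
```

```bash
python3 -c "
from h import *
go((.482,.380,.115,-.5))"
```

```text
t 33.15 pos [0.4937 0.3827 0.2556] yaw -0.57 tilt -1.0000 F [-0.7  0.1 -3.9] open 0.0121 grip 89.4 q6 2.12
 slide [-0.0117, 0.0028, 0.1406] spin -0.07
```

Emit:
{"name": "arm_command", "arguments": {"increments": [{"slide":[-0.0117,0.003,0.03],"spin":0,"gripper":-1},{"slide":[-0.0117,0.003,0.06],"spin":0,"gripper":-1},{"slide":[-0.0117,0.003,0.09],"spin":0,"gripper":-1},{"slide":[-0.0117,0.003,0.115],"spin":0,"gripper":-1},{"slide":[-0.0117,0.003,0.13],"spin":0,"gripper":-1},{"slide":[-0.0117,0.003,0.139],"spin":0,"gripper":-1},{"slide":[-0.0117,0.003,0.142],"spin":0,"gripper":-1},{"slide":[-0.0117,0.003,0.142],"spin":0,"gripper":-1}]}}

```text
t: 33.82
tool_pos: [0.4822, 0.38, 0.1141]
tool_rot: [3.141, -0.017, -0.001]
contact_force: [0.3, 0.2, -3.5]
opening: 0.0118
grip_force: 89.2
```

Emit:
{"name": "arm_command", "arguments": {"increments": [{"slide":[0,0,0.002],"spin":0,"gripper":-1},{"slide":[0,0,0.004],"spin":0,"gripper":-1},{"slide":[0,0,0.004],"spin":0,"gripper":-1},{"slide":[0,0,0.004],"spin":0,"gripper":-1}]}}

```text
t: 34.15
tool_pos: [0.4822, 0.3811, 0.1112]
tool_rot: [-3.141, 0.015, -0.002]
contact_force: [0.0, -0.2, -4.0]
opening: 0.0118
grip_force: 89.2
```

Emit:
{"name": "arm_command", "arguments": {"increments": [{"slide":[0,0.0008,0.001],"spin":0,"gripper":-1},{"slide":[0,0.0008,0.002],"spin":0,"gripper":-1},{"slide":[0,0.0008,0.003],"spin":0,"gripper":-1},{"slide":[0,0.0008,0.003],"spin":0,"gripper":-1},{"slide":[0,0.0008,0.003],"spin":0,"gripper":-1}]}}

```text
t: 34.57
tool_pos: [0.482, 0.3803, 0.1086]
tool_rot: [3.142, -0.014, 0.0]
contact_force: [-4.0, -2.7, 4.9]
opening: 0.0121
grip_force: 90.6
```

Emit:
{"name": "arm_command", "arguments": {"increments": [{"slide":[0,0,-0.0005],"spin":0,"gripper":-0.3},{"slide":[0,0,-0.001],"spin":0,"gripper":-0.3},{"slide":[0,0,-0.001],"spin":0,"gripper":-0.3},{"slide":[0,0,-0.001],"spin":0,"gripper":-0.3},{"slide":[0,0,-0.015],"spin":0,"gripper":-0.3},{"slide":[0,0,-0.05],"spin":0,"gripper":-0.3},{"slide":[0,0,-0.09],"spin":0,"gripper":-0.3},{"slide":[0,0,-0.13],"spin":0,"gripper":-0.3}]}}

```text
t: 35.23
tool_pos: [0.4813, 0.3798, 0.2389]
tool_rot: [3.141, -0.015, -0.002]
contact_force: [0.5, 0.2, 0.4]
opening: 0.0302
grip_force: 0.0
```

Emit:
{"name": "arm_command", "arguments": {"increments": [{"slide":[-0.02,0.04,-0.02],"spin":0,"gripper":-0.3},{"slide":[-0.04,0.08,-0.02],"spin":0,"gripper":-0.3},{"slide":[-0.06,0.12,-0.02],"spin":0,"gripper":-0.3},{"slide":[-0.08,0.16,-0.02],"spin":0,"gripper":-0.3},{"slide":[-0.08,0.2,-0.02],"spin":0,"gripper":-0.3},{"slide":[-0.08,0.24,-0.02],"spin":0,"gripper":-0.3},{"slide":[-0.08,0.28,-0.02],"spin":0,"gripper":-0.3},{"slide":[-0.08,0.3,-0.02],"spin":0,"gripper":-0.3}]}}

```text
t: 35.9
tool_pos: [0.3984, 0.0785, 0.2585]
tool_rot: [3.141, -0.016, 0.004]
contact_force: [0.3, 0.9, 0.5]
opening: 0.0299
grip_force: 0.0
```

```bash
python3 -c "
from h import *
a=np.radians(8.6);ex=np.array([np.cos(a),np.sin(a)]);ey=np.array([-ex[1],ex[0]])
go()
T=Cam('top');S=Cam('side');np.savez('top8.npz',frame=T.f);np.savez('side8.npz',frame=S.f)
for n,c in(('T',T),('S',S)):
  for y in(-.072,-.024,.024,.072):
    P=np.array([.606,.0175])+(y+.002)*ey; p=c.proj([[*P,.052]])[0]; x,yy=p.round().astype(int); print(n,y,p.round(1),[tuple(int(v) for v in c.hsv[yy,x+d]) for d in (-3,0,3)])
a=T.f[105:210,190:315,::-1]; b=S.f[130:250,245:350,::-1]
cv2.imwrite('pics/m10.png',np.hstack([cv2.resize(a,(400,336),interpolation=cv2.INTER_CUBIC),cv2.resize(b,(400,457),interpolation=cv2.INTER_CUBIC)[:336]]))
"
```

```text
t 35.90 pos [0.3984 0.0785 0.2585] yaw -0.58 tilt -1.0000 F [0.3 0.9 0.5] open 0.0299 grip 0.0 q6 1.59
T -0.072 [279.5 149.2] [(5, 255, 20), (8, 197, 35), (0, 255, 22)]
T -0.024 [262.9 151.6] [(6, 209, 33), (8, 177, 36), (0, 255, 17)]
T 0.024 [246.2 154.1] [(10, 137, 41), (7, 182, 35), (0, 255, 21)]
T 0.072 [229.5 156.6] [(6, 223, 32), (6, 216, 33), (5, 122, 23)]
S -0.072 [297.  204.6] [(9, 177, 46), (9, 224, 33), (4, 170, 36)]
S -0.024 [292.5 191.5] [(7, 187, 41), (3, 145, 37), (6, 149, 36)]
S 0.024 [288.2 179.2] [(10, 187, 41), (4, 156, 36), (8, 212, 36)]
S 0.072 [284.1 167.4] [(10, 142, 45), (4, 153, 35), (6, 200, 37)]
```

```bash
cat > bars.py <<'E'
from h import *
a=np.radians(8.6);ex=np.array([np.cos(a),np.sin(a)]);ey=np.array([-ex[1],ex[0]])
def bars(c,n,z=.052):
    m=c.mask((0,90,10),(18,255,75)); p=c.proj([[.606+.0,.0175,z]])[0]
    w=np.zeros_like(m); cv2.circle(w,tuple(int(v) for v in p),48,255,-1); m=cv2.morphologyEx(m&w,cv2.MORPH_CLOSE,np.ones((2,2)))
    cs,_=cv2.findContours(m,cv2.RETR_EXTERNAL,cv2.CHAIN_APPROX_NONE)
    for k in cs:
        if cv2.contourArea(k)<40: continue
        r=cv2.minAreaRect(k);P=c.plane([r[0]],z)[0];d=P[:2]-[.606,.0175];print(n,'area',cv2.contourArea(k),np.round(r[0],1),np.round(r[1],1),round(r[2],1),P.round(4),'mould',np.round([d@ex,d@ey],4))
E
python3 -c "
from bars import *
bars(Cam('top','top0.npz').__class__('top'),'T');bars(Cam('side'),'S')"
```

```text
T area 367.5 [238.5 192. ] [18. 35.] 90.0 [0.4928 0.0648 0.052 ] mould [-0.1049  0.0637]
T area 176.5 [230.6 157.7] [29.6  7.1] 81.3 [0.5916 0.0877 0.052 ] mould [-0.0038  0.0716]
T area 171.5 [247.1 155.3] [29.6  7.1] 80.5 [0.5985 0.0407 0.052 ] mould [-0.0039  0.024 ]
T area 178.5 [263.5 152.3] [29.8  7.4] 80.0 [ 0.6072 -0.006   0.052 ] mould [-0.0023 -0.0234]
T area 180.5 [280.2 150.5] [30.2  7.4] 80.5 [ 0.6126 -0.0536  0.052 ] mould [-0.0041 -0.0712]
S area 127.0 [297.5 206.8] [ 6.2 28. ] 79.7 [ 0.6168 -0.0594  0.052 ] mould [-0.0008 -0.0776]
S area 126.5 [293.3 193.6] [ 5.8 27.5] 79.7 [ 0.6109 -0.012   0.052 ] mould [ 0.0004 -0.0299]
S area 115.5 [288.8 181.4] [ 5.6 26.5] 79.7 [0.6029 0.0346 0.052 ] mould [-0.0005  0.0174]
S area 107.5 [284.4 169.7] [ 5.3 25.7] 79.2 [0.5949 0.0812 0.052 ] mould [-0.0015  0.0646]
```

```bash
python3 -c "
from h import *
go((.592,-.0569,.2,8.6))"
```

```text
t 36.10 pos [0.3992 0.0803 0.2583] yaw -0.66 tilt -1.0000 F [-0.1  0.4 -0.2] open 0.0299 grip 0.0 q6 1.60
 slide [0.1944, 0.1350, 0.0583] spin -9.26
```

Emit:
{"name": "arm_command", "arguments": {"increments": [{"slide":[0.033,0.023,0],"spin":-2,"gripper":-0.3},{"slide":[0.066,0.046,0.005],"spin":-4,"gripper":-0.3},{"slide":[0.1,0.069,0.015],"spin":-6,"gripper":-0.3},{"slide":[0.133,0.092,0.03],"spin":-8,"gripper":-0.3},{"slide":[0.166,0.115,0.045],"spin":-9.3,"gripper":-0.3},{"slide":[0.194,0.135,0.058],"spin":-9.3,"gripper":-0.3},{"slide":[0.194,0.135,0.058],"spin":-9.3,"gripper":-0.3},{"slide":[0.194,0.135,0.058],"spin":-9.3,"gripper":-0.3}]}}

```text
t: 36.77
tool_pos: [0.5924, -0.0552, 0.1965]
tool_rot: [-3.13, -0.241, 0.008]
contact_force: [0.0, 0.7, 0.6]
opening: 0.0297
grip_force: 0.0
```

Emit:
{"name": "arm_command", "arguments": {"increments": [{"slide":[0,0,0],"spin":0,"gripper":-0.3},{"slide":[0,0,0],"spin":0,"gripper":-0.3},{"slide":[0,0,0],"spin":0,"gripper":-0.3}]}}

```text
t: 37.02
tool_pos: [0.5917, -0.0547, 0.201]
tool_rot: [3.132, 0.243, 0.004]
contact_force: [0.6, 0.4, 0.4]
opening: 0.0299
grip_force: 0.0
```

```bash
python3 -c "
from h import *
go((.592,-.0569,.112,8.6))"
```

```text
t 37.02 pos [ 0.5917 -0.0547  0.201 ] yaw 8.87 tilt -1.0000 F [0.6 0.4 0.4] open 0.0299 grip 0.0 q6 1.20
 slide [-0.0001, 0.0022, 0.0890] spin 0.27
```

Emit:
{"name": "arm_command", "arguments": {"increments": [{"slide":[0,0.0022,0.03],"spin":0.3,"gripper":-0.3},{"slide":[0,0.0022,0.055],"spin":0.3,"gripper":-0.3},{"slide":[0,0.0022,0.075],"spin":0.3,"gripper":-0.3},{"slide":[0,0.0022,0.085],"spin":0.3,"gripper":-0.3},{"slide":[0,0.0022,0.089],"spin":0.3,"gripper":-0.3},{"slide":[0,0.0022,0.089],"spin":0.3,"gripper":-0.3},{"slide":[0,0.0022,0.089],"spin":0.3,"gripper":-0.3},{"slide":[0,0.0022,0.089],"spin":0.3,"gripper":-1}], "newtons": 40}}

```text
t: 37.68
tool_pos: [0.593, -0.0565, 0.1127]
tool_rot: [-3.128, -0.23, -0.004]
contact_force: [-0.7, 4.1, 1.8]
opening: 0.021
grip_force: 40.6
```

Emit:
{"name": "arm_command", "arguments": {"increments": [{"slide":[0,0,0],"spin":0,"gripper":-1},{"slide":[0,0,0],"spin":0,"gripper":-1},{"slide":[0,0,0],"spin":0,"gripper":-1},{"slide":[0,0,0],"spin":0,"gripper":-1},{"slide":[0,0,0],"spin":0,"gripper":-1}]}}

```text
t: 38.1
tool_pos: [0.593, -0.0565, 0.1127]
tool_rot: [-3.13, -0.232, -0.004]
contact_force: [-1.8, 6.6, 4.0]
opening: 0.0206
grip_force: 41.0
```

Emit:
{"name": "arm_command", "arguments": {"increments": [{"slide":[0,0,-0.004],"spin":0,"gripper":-1},{"slide":[0,0,-0.01],"spin":0,"gripper":-1},{"slide":[0,0,-0.018],"spin":0,"gripper":-1},{"slide":[0,0,-0.03],"spin":0,"gripper":-1},{"slide":[0,0,-0.055],"spin":0,"gripper":-1},{"slide":[0,0,-0.085],"spin":0,"gripper":-1},{"slide":[0,0,-0.115],"spin":0,"gripper":-1},{"slide":[0,0,-0.13],"spin":0,"gripper":-1}]}}

```text
t: 38.77
tool_pos: [0.5942, -0.0594, 0.2476]
tool_rot: [3.129, 0.23, 0.014]
contact_force: [0.6, -0.3, -0.2]
opening: 0.0206
grip_force: 40.3
```

```bash
python3 -c "
from bars import *
go((.4985,-.406,.24,0),(.4985,-.406,.142,0))
bars(Cam('top'),'T')"
```

```text
t 38.77 pos [ 0.5942 -0.0594  0.2476] yaw 8.43 tilt -0.9999 F [ 0.6 -0.3 -0.2] open 0.0206 grip 40.3 q6 1.20
 slide [-0.1455, 0.3289, 0.0076] spin 8.43
 slide [0.0000, 0.0000, 0.0980] spin 0.00
T area 176.5 [230.6 157.7] [29.6  7.1] 81.3 [0.5916 0.0877 0.052 ] mould [-0.0038  0.0716]
T area 2643.0 [273.7 154. ] [89.2 60.4] 82.9 [ 0.6023 -0.035   0.052 ] mould [-0.0115 -0.0513]
T area 60.0 [264.4 125. ] [ 6.5 35.9] 12.3 [ 0.6885 -0.0091  0.052 ] mould [ 0.0776 -0.0386]
```

Emit:
{"name": "arm_command", "arguments": {"increments": [{"slide":[-0.016,0.036,0],"spin":1,"gripper":-1},{"slide":[-0.032,0.072,0],"spin":2,"gripper":-1},{"slide":[-0.048,0.108,0],"spin":3,"gripper":-1},{"slide":[-0.064,0.144,0],"spin":4,"gripper":-1},{"slide":[-0.08,0.18,0],"spin":5,"gripper":-1},{"slide":[-0.096,0.216,0],"spin":6,"gripper":-1},{"slide":[-0.112,0.252,0],"spin":7,"gripper":-1},{"slide":[-0.128,0.29,0],"spin":8.4,"gripper":-1}]}}

```text
t: 39.48
tool_pos: [0.5072, -0.3661, 0.2412]
tool_rot: [3.14, -0.001, 0.001]
contact_force: [0.4, -0.6, -0.4]
opening: 0.0213
grip_force: 40.4
```

Emit:
{"name": "arm_command", "arguments": {"increments": [{"slide":[-0.012,0.034,0],"spin":0,"gripper":-1},{"slide":[-0.0117,0.041,0.01],"spin":0,"gripper":-1},{"slide":[-0.0117,0.041,0.03],"spin":0,"gripper":-1},{"slide":[-0.0117,0.041,0.05],"spin":0,"gripper":-1},{"slide":[-0.0117,0.041,0.07],"spin":0,"gripper":-1},{"slide":[-0.0117,0.041,0.08],"spin":0,"gripper":-1},{"slide":[-0.0117,0.041,0.08],"spin":0,"gripper":-1}]}}

```text
t: 40.07
tool_pos: [0.4952, -0.4036, 0.157]
tool_rot: [-3.138, -0.002, 0.007]
contact_force: [-0.1, 0.0, -0.9]
opening: 0.0207
grip_force: 40.3
```

```bash
python3 -c "
from h import *
go((.4985,-.406,.142,0))"
```

```text
t 40.07 pos [ 0.4952 -0.4036  0.157 ] yaw 0.07 tilt -1.0000 F [-0.1  0.  -0.9] open 0.0207 grip 40.3 q6 0.77
 slide [0.0033, 0.0024, 0.0150] spin 0.07
```

Emit:
{"name": "arm_command", "arguments": {"increments": [{"slide":[0.003,0.002,0.006],"spin":0,"gripper":-1},{"slide":[0.003,0.002,0.011],"spin":0,"gripper":-1},{"slide":[0.003,0.002,0.0135],"spin":0,"gripper":-1},{"slide":[0.003,0.002,0.0135],"spin":0,"gripper":-1},{"slide":[0.003,0.002,0.0135],"spin":0,"gripper":-0.3},{"slide":[0.003,0.002,0.0135],"spin":0,"gripper":-0.3},{"slide":[0.003,0.002,0.0135],"spin":0,"gripper":-0.3},{"slide":[0.003,0.002,0.01],"spin":0,"gripper":-0.3}]}}

```text
t: 40.73
tool_pos: [0.4994, -0.4067, 0.1502]
tool_rot: [-3.141, -0.002, 0.001]
contact_force: [-0.1, 0.1, -0.9]
opening: 0.0296
grip_force: 0.0
```

Emit:
{"name": "arm_command", "arguments": {"increments": [{"slide":[0,0,-0.02],"spin":0,"gripper":-0.3},{"slide":[0,0,-0.05],"spin":0,"gripper":-0.3},{"slide":[0,0,-0.08],"spin":0,"gripper":-0.3},{"slide":[0,0,-0.1],"spin":0,"gripper":-0.3},{"slide":[0,0,-0.1],"spin":0,"gripper":-0.3}]}}

```text
t: 41.15
tool_pos: [0.5014, -0.4087, 0.2579]
tool_rot: [3.133, 0.002, 0.013]
contact_force: [0.5, -0.5, 0.2]
opening: 0.0301
grip_force: 0.0
```

```bash
python3 -c "
from h import *
go((.6093,-.0042,.2,8.6),(.6093,-.0042,.112,8.6))
S=Cam('side')
for b in S.blobs((0,90,10),(18,255,75),30):
  r=cv2.minAreaRect(b.astype(np.float32));P=S.plane([r[0]],.075)[0]
  if abs(P[0]-.46)<.15 and abs(P[1]+.36)<.12: print(r,P.round(4))"
```

```text
t 41.15 pos [ 0.5014 -0.4087  0.2579] yaw 0.07 tilt -0.9999 F [ 0.5 -0.5  0.2] open 0.0301 grip 0.0 q6 0.77
 slide [0.1084, -0.4044, 0.0579] spin -8.53
 slide [0.0000, 0.0000, 0.0880] spin 0.00
((263.0, 333.5), (9.0, 6.0), 90.0) [ 0.4898 -0.4075  0.075 ]
((287.0, 331.5), (9.0, 18.0), 90.0) [ 0.5439 -0.4066  0.075 ]
```

Emit:
{"name": "arm_command", "arguments": {"increments": [{"slide":[0.01,-0.04,0],"spin":-1,"gripper":-0.3},{"slide":[0.02,-0.08,0],"spin":-2,"gripper":-0.3},{"slide":[0.03,-0.12,0],"spin":-3,"gripper":-0.3},{"slide":[0.04,-0.16,0],"spin":-4,"gripper":-0.3},{"slide":[0.052,-0.2,0],"spin":-5,"gripper":-0.3},{"slide":[0.063,-0.24,0],"spin":-6,"gripper":-0.3},{"slide":[0.074,-0.28,0],"spin":-7,"gripper":-0.3},{"slide":[0.085,-0.32,0],"spin":-8.5,"gripper":-0.3}]}}

```text
t: 41.87
tool_pos: [0.5836, -0.0845, 0.2487]
tool_rot: [-3.132, -0.236, 0.003]
contact_force: [0.8, 0.2, -0.7]
opening: 0.0301
grip_force: 0.0
```

Emit:
{"name": "arm_command", "arguments": {"increments": [{"slide":[0.024,-0.034,0.01],"spin":0,"gripper":-0.3},{"slide":[0.036,-0.066,0.03],"spin":0,"gripper":-0.3},{"slide":[0.036,-0.08,0.05],"spin":0,"gripper":-0.3},{"slide":[0.036,-0.08,0.05],"spin":0,"gripper":-0.3},{"slide":[0.036,-0.08,0.05],"spin":0,"gripper":-0.3},{"slide":[0.036,-0.08,0.05],"spin":0,"gripper":-0.3}]}}

```text
t: 42.37
tool_pos: [0.6077, -0.003, 0.2002]
tool_rot: [3.133, 0.234, -0.001]
contact_force: [0.6, 0.4, -0.4]
opening: 0.03
grip_force: 0.0
```

```bash
python3 -c "
from h import *
go((.6093,-.0042,.112,8.6))"
```

```text
t 42.37 pos [ 0.6077 -0.003   0.2002] yaw 8.54 tilt -1.0000 F [ 0.6  0.4 -0.4] open 0.0300 grip 0.0 q6 1.29
 slide [0.0014, 0.0015, 0.0882] spin -0.06
```

Emit:
{"name": "arm_command", "arguments": {"increments": [{"slide":[0.0014,0.0013,0.03],"spin":0,"gripper":-0.3},{"slide":[0.0014,0.0013,0.055],"spin":0,"gripper":-0.3},{"slide":[0.0014,0.0013,0.075],"spin":0,"gripper":-0.3},{"slide":[0.0014,0.0013,0.085],"spin":0,"gripper":-0.3},{"slide":[0.0014,0.0013,0.088],"spin":0,"gripper":-0.3},{"slide":[0.0014,0.0013,0.088],"spin":0,"gripper":-0.3},{"slide":[0.0014,0.0013,0.088],"spin":0,"gripper":-0.3},{"slide":[0.0014,0.0013,0.088],"spin":0,"gripper":-1}]}}

```text
t: 43.03
tool_pos: [0.6108, -0.0038, 0.1148]
tool_rot: [3.132, 0.234, 0.006]
contact_force: [1.6, 0.3, 1.4]
opening: 0.0216
grip_force: 40.1
```

Emit:
{"name": "arm_command", "arguments": {"increments": [{"slide":[0,0,0],"spin":0,"gripper":-1},{"slide":[0,0,0],"spin":0,"gripper":-1},{"slide":[0,0,0],"spin":0,"gripper":-1},{"slide":[0,0,0],"spin":0,"gripper":-1},{"slide":[0,0,0],"spin":0,"gripper":-1}]}}

```text
t: 43.45
tool_pos: [0.6109, -0.0036, 0.1147]
tool_rot: [3.132, 0.235, 0.006]
contact_force: [-0.6, 0.0, 6.0]
opening: 0.0207
grip_force: 40.7
```

Emit:
{"name": "arm_command", "arguments": {"increments": [{"slide":[0,0,-0.004],"spin":0,"gripper":-1},{"slide":[0,0,-0.01],"spin":0,"gripper":-1},{"slide":[0,0,-0.018],"spin":0,"gripper":-1},{"slide":[0,0,-0.03],"spin":0,"gripper":-1},{"slide":[0,0,-0.055],"spin":0,"gripper":-1},{"slide":[0,0,-0.085],"spin":0,"gripper":-1},{"slide":[0,0,-0.115],"spin":0,"gripper":-1},{"slide":[0,0,-0.13],"spin":0,"gripper":-1}]}}

```text
t: 44.12
tool_pos: [0.6108, -0.0034, 0.2481]
tool_rot: [3.132, 0.235, 0.01]
contact_force: [1.0, -0.2, 0.7]
opening: 0.0211
grip_force: 39.9
```

```bash
python3 -c "
from bars import *
go((.5235,-.316,.24,0))"
```

```text
t 44.12 pos [ 0.6108 -0.0034  0.2481] yaw 8.57 tilt -1.0000 F [ 1.  -0.2  0.7] open 0.0211 grip 39.9 q6 1.29
 slide [-0.1329, 0.2961, 0.0081] spin 8.57
```

Emit:
{"name": "arm_command", "arguments": {"increments": [{"slide":[-0.016,0.036,0],"spin":1,"gripper":-1},{"slide":[-0.032,0.072,0],"spin":2,"gripper":-1},{"slide":[-0.048,0.108,0],"spin":3,"gripper":-1},{"slide":[-0.064,0.144,0],"spin":4,"gripper":-1},{"slide":[-0.08,0.18,0],"spin":5,"gripper":-1},{"slide":[-0.096,0.216,0],"spin":6,"gripper":-1},{"slide":[-0.114,0.252,0],"spin":7,"gripper":-1},{"slide":[-0.129,0.285,0],"spin":8.6,"gripper":-1}]}}

```text
t: 44.78
tool_pos: [0.5233, -0.3064, 0.2435]
tool_rot: [3.141, -0.003, 0.001]
contact_force: [0.7, -0.9, -0.4]
opening: 0.0208
grip_force: 40.0
```

Emit:
{"name": "arm_command", "arguments": {"increments": [{"slide":[-0.002,0.011,0],"spin":0,"gripper":-1},{"slide":[-0.002,0.011,0.01],"spin":0,"gripper":-1},{"slide":[-0.002,0.011,0.03],"spin":0,"gripper":-1},{"slide":[-0.002,0.011,0.05],"spin":0,"gripper":-1},{"slide":[-0.002,0.011,0.07],"spin":0,"gripper":-1},{"slide":[-0.002,0.011,0.078],"spin":0,"gripper":-1},{"slide":[-0.002,0.011,0.078],"spin":0,"gripper":-1}]}}

```text
t: 45.37
tool_pos: [0.5214, -0.3128, 0.161]
tool_rot: [-3.137, -0.002, 0.007]
contact_force: [-0.0, 0.2, -0.6]
opening: 0.0208
grip_force: 39.9
```

```bash
python3 -c "
from h import *
go((.5235,-.316,.145,0))"
```

```text
t 45.37 pos [ 0.5214 -0.3128  0.161 ] yaw 0.06 tilt -1.0000 F [-0.   0.2 -0.6] open 0.0208 grip 39.9 q6 0.91
 slide [0.0021, 0.0032, 0.0160] spin 0.06
```

Emit:
{"name": "arm_command", "arguments": {"increments": [{"slide":[0.002,0.003,0.007],"spin":0,"gripper":-1},{"slide":[0.002,0.003,0.012],"spin":0,"gripper":-1},{"slide":[0.002,0.003,0.015],"spin":0,"gripper":-1},{"slide":[0.002,0.003,0.015],"spin":0,"gripper":-1},{"slide":[0.002,0.003,0.015],"spin":0,"gripper":-0.3},{"slide":[0.002,0.003,0.015],"spin":0,"gripper":-0.3},{"slide":[0.002,0.003,0.015],"spin":0,"gripper":-0.3},{"slide":[0.002,0.003,0.011],"spin":0,"gripper":-0.3}]}}

```text
t: 46.03
tool_pos: [0.5241, -0.3183, 0.1531]
tool_rot: [-3.141, 0.001, 0.001]
contact_force: [-0.5, 0.2, 0.4]
opening: 0.0302
grip_force: 0.0
```

Emit:
{"name": "arm_command", "arguments": {"increments": [{"slide":[0,0,-0.02],"spin":0,"gripper":-0.3},{"slide":[0,0,-0.05],"spin":0,"gripper":-0.3},{"slide":[0,0,-0.08],"spin":0,"gripper":-0.3},{"slide":[0,0,-0.1],"spin":0,"gripper":-0.3},{"slide":[0,0,-0.1],"spin":0,"gripper":-0.3}]}}

```text
t: 46.45
tool_pos: [0.5264, -0.32, 0.2607]
tool_rot: [3.135, -0.001, 0.014]
contact_force: [0.7, -0.2, 0.2]
opening: 0.0301
grip_force: 0.0
```

```bash
python3 -c "
from bars import *
go((.6022,.0425,.2,8.6))
S=Cam('side')
for b in S.blobs((0,90,10),(18,255,75),30):
  r=cv2.minAreaRect(b.astype(np.float32));P=S.plane([r[0]],.075)[0]
  if abs(P[0]-.46)<.15 and abs(P[1]+.36)<.12: print(r,P.round(4))
bars(Cam('top'),'T')"
```

```text
t 46.45 pos [ 0.5264 -0.32    0.2607] yaw -0.03 tilt -0.9999 F [ 0.7 -0.2  0.2] open 0.0301 grip 0.0 q6 0.90
 slide [0.0756, -0.3625, 0.0607] spin -8.63
((278.47412109375, 332.09844970703125), (10.42992877960205, 37.37390899658203), 86.3086166381836) [ 0.5247 -0.4066  0.075 ]
((274.4111328125, 293.75634765625), (9.689598083496094, 35.196041107177734), 85.91438293457031) [ 0.5239 -0.3187  0.075 ]
T area 176.5 [230.6 157.7] [29.6  7.1] 81.3 [0.5916 0.0877 0.052 ] mould [-0.0038  0.0716]
T area 173.0 [247.2 155.6] [30.2  7.1] 80.5 [0.5976 0.0405 0.052 ] mould [-0.0049  0.024 ]
```

Emit:
{"name": "arm_command", "arguments": {"increments": [{"slide":[0.009,-0.04,0],"spin":-1,"gripper":-0.3},{"slide":[0.017,-0.08,0],"spin":-2,"gripper":-0.3},{"slide":[0.026,-0.12,0],"spin":-3,"gripper":-0.3},{"slide":[0.035,-0.16,0],"spin":-4,"gripper":-0.3},{"slide":[0.044,-0.2,0],"spin":-5,"gripper":-0.3},{"slide":[0.052,-0.24,0],"spin":-6,"gripper":-0.3},{"slide":[0.061,-0.28,0],"spin":-7,"gripper":-0.3},{"slide":[0.07,-0.32,0],"spin":-8.6,"gripper":-0.3}]}}

```text
t: 47.22
tool_pos: [0.5936, 0.0037, 0.251]
tool_rot: [-3.132, -0.236, 0.005]
contact_force: [0.9, 0.0, 0.6]
opening: 0.0299
grip_force: 0.0
```

Emit:
{"name": "arm_command", "arguments": {"increments": [{"slide":[0.012,-0.03,0.01],"spin":0,"gripper":-0.3},{"slide":[0.014,-0.039,0.03],"spin":0,"gripper":-0.3},{"slide":[0.014,-0.039,0.055],"spin":0,"gripper":-0.3},{"slide":[0.014,-0.039,0.057],"spin":0,"gripper":-0.3},{"slide":[0.014,-0.039,0.057],"spin":0,"gripper":-0.3},{"slide":[0.014,-0.039,0.057],"spin":0,"gripper":-0.3}]}}

```text
t: 47.72
tool_pos: [0.6022, 0.0418, 0.1959]
tool_rot: [-3.133, -0.234, 0.002]
contact_force: [0.5, 0.6, 0.5]
opening: 0.03
grip_force: 0.0
```

```bash
python3 -c "
from h import *
go((.6022,.0425,.113,8.6))"
```

```text
t 47.72 pos [0.6022 0.0418 0.1959] yaw 8.53 tilt -1.0000 F [0.5 0.6 0.5] open 0.0300 grip 0.0 q6 1.37
 slide [0.0001, -0.0007, 0.0829] spin -0.07
```

Target for bar C: tray (0.4035, -0.406).

Emit:
{"name": "arm_command", "arguments": {"increments": [{"slide":[0,-0.0007,0.03],"spin":0,"gripper":-0.3},{"slide":[0,-0.0007,0.055],"spin":0,"gripper":-0.3},{"slide":[0,-0.0007,0.072],"spin":0,"gripper":-0.3},{"slide":[0,-0.0007,0.08],"spin":0,"gripper":-0.3},{"slide":[0,-0.0007,0.083],"spin":0,"gripper":-0.3},{"slide":[0,-0.0007,0.083],"spin":0,"gripper":-0.3},{"slide":[0,-0.0007,0.083],"spin":0,"gripper":-0.3},{"slide":[0,-0.0007,0.083],"spin":0,"gripper":-1}]}}

```text
t: 48.38
tool_pos: [0.6037, 0.0429, 0.1157]
tool_rot: [-3.133, -0.234, -0.005]
contact_force: [-0.8, 2.2, 0.8]
opening: 0.0208
grip_force: 39.6
```

Emit:
{"name": "arm_command", "arguments": {"increments": [{"slide":[0,0,0],"spin":0,"gripper":-1},{"slide":[0,0,0],"spin":0,"gripper":-1},{"slide":[0,0,0],"spin":0,"gripper":-1},{"slide":[0,0,0],"spin":0,"gripper":-1},{"slide":[0,0,0],"spin":0,"gripper":-1}]}}

```text
t: 48.8
tool_pos: [0.6037, 0.043, 0.1156]
tool_rot: [3.132, 0.235, 0.006]
contact_force: [-1.8, 0.9, 6.6]
opening: 0.0207
grip_force: 40.3
```

Emit:
{"name": "arm_command", "arguments": {"increments": [{"slide":[0,0,-0.004],"spin":0,"gripper":-1},{"slide":[0,0,-0.01],"spin":0,"gripper":-1},{"slide":[0,0,-0.018],"spin":0,"gripper":-1},{"slide":[0,0,-0.03],"spin":0,"gripper":-1},{"slide":[0,0,-0.055],"spin":0,"gripper":-1},{"slide":[0,0,-0.085],"spin":0,"gripper":-1},{"slide":[0,0,-0.115],"spin":0,"gripper":-1},{"slide":[0,0,-0.13],"spin":0,"gripper":-1}]}}

```text
t: 49.47
tool_pos: [0.6038, 0.0428, 0.2491]
tool_rot: [3.132, 0.235, 0.01]
contact_force: [1.6, -0.7, 0.6]
opening: 0.0205
grip_force: 39.5
```

```bash
python3 -c "
from bars import *
go((.4035,-.406,.24,0))"
```

```text
t 49.47 pos [0.6038 0.0428 0.2491] yaw 8.57 tilt -1.0000 F [ 1.6 -0.7  0.6] open 0.0205 grip 39.5 q6 1.37
 slide [-0.2649, 0.4140, 0.0091] spin 8.57
```

Emit:
{"name": "arm_command", "arguments": {"increments": [{"slide":[-0.021,0.033,0],"spin":1,"gripper":-1},{"slide":[-0.042,0.066,0],"spin":2,"gripper":-1},{"slide":[-0.063,0.099,0],"spin":3,"gripper":-1},{"slide":[-0.085,0.132,0],"spin":4,"gripper":-1},{"slide":[-0.106,0.165,0],"spin":5,"gripper":-1},{"slide":[-0.127,0.198,0],"spin":6,"gripper":-1},{"slide":[-0.148,0.231,0],"spin":7,"gripper":-1},{"slide":[-0.169,0.264,0],"spin":8.6,"gripper":-1}]}}

```text
t: 50.13
tool_pos: [0.4735, -0.2448, 0.2446]
tool_rot: [3.141, -0.002, 0.002]
contact_force: [0.4, -0.9, 0.4]
opening: 0.0208
grip_force: 39.6
```

```bash
python3 -c "
from bars import *
go((.4035,-.406,.24,0))"
```

```text
t 50.13 pos [ 0.4735 -0.2448  0.2446] yaw -0.09 tilt -1.0000 F [ 0.4 -0.9  0.4] open 0.0208 grip 39.6 q6 0.96
 slide [-0.0698, 0.1613, 0.0046] spin -0.09
```

Emit:
{"name": "arm_command", "arguments": {"increments": [{"slide":[-0.015,0.034,0],"spin":0,"gripper":-1},{"slide":[-0.03,0.068,0],"spin":0,"gripper":-1},{"slide":[-0.045,0.102,0],"spin":0,"gripper":-1},{"slide":[-0.06,0.136,0],"spin":0,"gripper":-1},{"slide":[-0.068,0.156,0],"spin":0,"gripper":-1},{"slide":[-0.068,0.158,0.02],"spin":0,"gripper":-1},{"slide":[-0.068,0.158,0.05],"spin":0,"gripper":-1},{"slide":[-0.068,0.158,0.08],"spin":0,"gripper":-1}]}}

```text
t: 50.8
tool_pos: [0.4067, -0.4029, 0.165]
tool_rot: [3.138, -0.003, 0.004]
contact_force: [0.2, 0.2, -1.2]
opening: 0.0207
grip_force: 39.6
```

Emit:
{"name": "arm_command", "arguments": {"increments": [{"slide":[0,0,0],"spin":0,"gripper":-1},{"slide":[0,0,0],"spin":0,"gripper":-1},{"slide":[0,0,0],"spin":0,"gripper":-1}]}}

```text
t: 51.05
tool_pos: [0.4071, -0.4019, 0.1654]
tool_rot: [3.14, -0.001, 0.002]
contact_force: [0.9, -0.0, -0.8]
opening: 0.0203
grip_force: 39.5
```

```bash
python3 -c "
from bars import *
go((.4035,-.406,.1466,0))"
```

```text
t 51.05 pos [ 0.4071 -0.4019  0.1654] yaw -0.02 tilt -1.0000 F [ 0.9 -0.  -0.8] open 0.0203 grip 39.5 q6 0.66
 slide [-0.0036, 0.0041, 0.0188] spin -0.02
```

Emit:
{"name": "arm_command", "arguments": {"increments": [{"slide":[-0.0035,0.004,0.009],"spin":0,"gripper":-1},{"slide":[-0.0035,0.004,0.015],"spin":0,"gripper":-1},{"slide":[-0.0035,0.004,0.0185],"spin":0,"gripper":-1},{"slide":[-0.0035,0.004,0.0185],"spin":0,"gripper":-1},{"slide":[-0.0035,0.004,0.0185],"spin":0,"gripper":-0.3},{"slide":[-0.0035,0.004,0.0185],"spin":0,"gripper":-0.3},{"slide":[-0.0035,0.004,0.0185],"spin":0,"gripper":-0.3},{"slide":[-0.0035,0.004,0.014],"spin":0,"gripper":-0.3}]}}

```text
t: 51.72
tool_pos: [0.4026, -0.4046, 0.1483]
tool_rot: [-3.14, 0.001, 0.002]
contact_force: [0.1, 0.5, -0.3]
opening: 0.0298
grip_force: 0.0
```

Emit:
{"name": "arm_command", "arguments": {"increments": [{"slide":[0,0,-0.02],"spin":0,"gripper":-0.3},{"slide":[0,0,-0.05],"spin":0,"gripper":-0.3},{"slide":[0,0,-0.08],"spin":0,"gripper":-0.3},{"slide":[0,0,-0.1],"spin":0,"gripper":-0.3},{"slide":[0,0,-0.1],"spin":0,"gripper":-0.3},{"slide":[0,0,-0.1],"spin":0,"gripper":-0.3}]}}

```text
t: 52.22
tool_pos: [0.4035, -0.4058, 0.2512]
tool_rot: [3.139, -0.001, 0.003]
contact_force: [0.8, 0.4, -1.1]
opening: 0.03
grip_force: 0.0
```

```bash
python3 -c "
from bars import *
go((.5704,.0857,.22,8.6))
S=Cam('side')
for b in S.blobs((0,90,10),(18,255,75),30):
  r=cv2.minAreaRect(b.astype(np.float32));P=S.plane([r[0]],.075)[0]
  if abs(P[0]-.46)<.15 and abs(P[1]+.36)<.12: print(r,P.round(4))"
```

```text
t 52.22 pos [ 0.4035 -0.4058  0.2512] yaw -0.03 tilt -1.0000 F [ 0.8  0.4 -1.1] open 0.0300 grip 0.0 q6 0.65
 slide [0.1666, -0.4916, 0.0312] spin -8.63
((207.20001220703125, 335.1000061035156), (6.7082037925720215, 11.627553939819336), 26.56505012512207) [ 0.365  -0.4031  0.075 ]
((234.0, 335.0), (10.0, 18.0), 90.0) [ 0.4248 -0.4066  0.075 ]
((278.3335876464844, 332.25311279296875), (9.93574333190918, 37.41600799560547), 85.76361083984375) [ 0.5243 -0.407   0.075 ]
((274.4786376953125, 294.1575927734375), (9.107230186462402, 34.99421691894531), 86.42366790771484) [ 0.524  -0.3197  0.075 ]
```

Emit:
{"name": "arm_command", "arguments": {"increments": [{"slide":[0.013,-0.039,0],"spin":-1,"gripper":-0.3},{"slide":[0.026,-0.078,0],"spin":-2,"gripper":-0.3},{"slide":[0.039,-0.117,0],"spin":-3,"gripper":-0.3},{"slide":[0.053,-0.156,0],"spin":-4,"gripper":-0.3},{"slide":[0.066,-0.195,0],"spin":-5,"gripper":-0.3},{"slide":[0.079,-0.234,0],"spin":-6,"gripper":-0.3},{"slide":[0.092,-0.273,0],"spin":-7,"gripper":-0.3},{"slide":[0.105,-0.312,0],"spin":-8.6,"gripper":-0.3}]}}

```text
t: 52.93
tool_pos: [0.5074, -0.091, 0.2469]
tool_rot: [-3.131, -0.236, 0.005]
contact_force: [1.6, -0.9, 0.4]
opening: 0.03
grip_force: 0.0
```

Emit:
{"name": "arm_command", "arguments": {"increments": [{"slide":[0.005,-0.037,0],"spin":0,"gripper":-0.3},{"slide":[0.012,-0.075,0],"spin":0,"gripper":-0.3},{"slide":[0.02,-0.113,0],"spin":0,"gripper":-0.3},{"slide":[0.028,-0.15,0],"spin":0,"gripper":-0.3},{"slide":[0.034,-0.18,0.01],"spin":0,"gripper":-0.3},{"slide":[0.034,-0.187,0.03],"spin":0,"gripper":-0.3},{"slide":[0.034,-0.187,0.03],"spin":0,"gripper":-0.3},{"slide":[0.034,-0.187,0.03],"spin":0,"gripper":-0.3}]}}

```text
t: 53.6
tool_pos: [0.5122, 0.0968, 0.2162]
tool_rot: [3.132, 0.237, -0.01]
contact_force: [0.0, -0.5, -0.1]
opening: 0.0297
grip_force: 0.0
```

Emit:
{"name": "arm_command", "arguments": {"increments": [{"slide":[0,0,0],"spin":0,"gripper":-0.3},{"slide":[0,0,0],"spin":0,"gripper":-0.3},{"slide":[0,0,0],"spin":0,"gripper":-0.3}]}}

```text
t: 53.85
tool_pos: [0.5145, 0.0957, 0.2202]
tool_rot: [3.133, 0.232, 0.002]
contact_force: [0.2, -0.8, -0.4]
opening: 0.0297
grip_force: 0.0
```

```bash
python3 -c "
from bars import *
go((.5704,.0857,.113,8.6))
bars(Cam('side'),'S')"
```

```text
t 53.85 pos [0.5145 0.0957 0.2202] yaw 8.47 tilt -1.0000 F [ 0.2 -0.8 -0.4] open 0.0297 grip 0.0 q6 1.46
 slide [0.0538, 0.0181, 0.1072] spin -0.13
S area 107.5 [284.4 169.9] [ 5.4 25.9] 77.2 [0.5945 0.0806 0.052 ] mould [-0.0019  0.0641]
```

Emit:
{"name": "arm_command", "arguments": {"increments": [{"slide":[0.03,0.01,0.005],"spin":-0.1,"gripper":-0.3},{"slide":[0.0538,0.0181,0.01],"spin":-0.1,"gripper":-0.3},{"slide":[0.0538,0.0181,0.02],"spin":-0.1,"gripper":-0.3},{"slide":[0.0538,0.0181,0.02],"spin":-0.1,"gripper":-0.3},{"slide":[0.0538,0.0181,0.02],"spin":-0.1,"gripper":-0.3},{"slide":[0.0538,0.0181,0.02],"spin":-0.1,"gripper":-0.3}]}}

```text
t: 54.4
tool_pos: [0.5693, 0.0867, 0.1995]
tool_rot: [-3.133, -0.237, 0.001]
contact_force: [-0.9, -0.1, 0.1]
opening: 0.0302
grip_force: 0.0
```

```bash
python3 -c "
from bars import *
go((.5704,.0857,.113,8.6))"
```

```text
t 54.40 pos [0.5693 0.0867 0.1995] yaw 8.65 tilt -1.0000 F [-0.9 -0.1  0.1] open 0.0302 grip 0.0 q6 1.44
 slide [0.0009, 0.0011, 0.0865] spin 0.05
```

Emit:
{"name": "arm_command", "arguments": {"increments": [{"slide":[0.001,0.001,0.03],"spin":0,"gripper":-0.3},{"slide":[0.001,0.001,0.055],"spin":0,"gripper":-0.3},{"slide":[0.001,0.001,0.074],"spin":0,"gripper":-0.3},{"slide":[0.001,0.001,0.083],"spin":0,"gripper":-0.3},{"slide":[0.001,0.001,0.0865],"spin":0,"gripper":-0.3},{"slide":[0.001,0.001,0.0865],"spin":0,"gripper":-0.3},{"slide":[0.001,0.001,0.0865],"spin":0,"gripper":-0.3},{"slide":[0.001,0.001,0.0865],"spin":0,"gripper":-1}]}}

```text
t: 55.07
tool_pos: [0.5722, 0.0864, 0.115]
tool_rot: [-3.132, -0.237, -0.005]
contact_force: [0.1, 2.1, 0.8]
opening: 0.0206
grip_force: 40.8
```

Emit:
{"name": "arm_command", "arguments": {"increments": [{"slide":[0,0,0],"spin":0,"gripper":-1},{"slide":[0,0,0],"spin":0,"gripper":-1},{"slide":[0,0,0],"spin":0,"gripper":-1},{"slide":[0,0,0],"spin":0,"gripper":-1},{"slide":[0,0,0],"spin":0,"gripper":-1}]}}

```text
t: 55.48
tool_pos: [0.5722, 0.0864, 0.115]
tool_rot: [-3.132, -0.238, -0.005]
contact_force: [-1.1, 2.0, 5.6]
opening: 0.0205
grip_force: 41.5
```

Emit:
{"name": "arm_command", "arguments": {"increments": [{"slide":[0,0,-0.004],"spin":0,"gripper":-1},{"slide":[0,0,-0.01],"spin":0,"gripper":-1},{"slide":[0,0,-0.018],"spin":0,"gripper":-1},{"slide":[0,0,-0.03],"spin":0,"gripper":-1},{"slide":[0,0,-0.055],"spin":0,"gripper":-1},{"slide":[0,0,-0.085],"spin":0,"gripper":-1},{"slide":[0,0,-0.115],"spin":0,"gripper":-1},{"slide":[0,0,-0.13],"spin":0,"gripper":-1}]}}

```text
t: 56.15
tool_pos: [0.5726, 0.0856, 0.2487]
tool_rot: [3.131, 0.237, 0.011]
contact_force: [1.6, 1.0, -0.2]
opening: 0.0208
grip_force: 40.6
```

```bash
python3 -c "
from bars import *
go((.46,-.1,.245,4.6),(.3785,-.316,.24,0))"
```

```text
t 56.15 pos [0.5726 0.0856 0.2487] yaw 8.65 tilt -1.0000 F [ 1.6  1.  -0.2] open 0.0208 grip 40.6 q6 1.44
 slide [-0.1392, 0.1666, 0.0037] spin 4.05
 slide [-0.0986, 0.2088, 0.0050] spin 4.60
```

Emit:
{"name": "arm_command", "arguments": {"increments": [{"slide":[-0.028,0.033,0],"spin":1,"gripper":-1},{"slide":[-0.056,0.067,0],"spin":2,"gripper":-1},{"slide":[-0.084,0.1,0],"spin":3,"gripper":-1},{"slide":[-0.112,0.133,0],"spin":4,"gripper":-1},{"slide":[-0.139,0.167,0],"spin":4,"gripper":-1}]}}

```text
t: 56.57
tool_pos: [0.462, -0.0937, 0.2441]
tool_rot: [3.137, 0.128, 0.002]
contact_force: [0.4, -1.3, -0.7]
opening: 0.0204
grip_force: 40.6
```

Emit:
{"name": "arm_command", "arguments": {"increments": [{"slide":[-0.018,0.038,0],"spin":1,"gripper":-1},{"slide":[-0.036,0.075,0],"spin":2,"gripper":-1},{"slide":[-0.054,0.113,0],"spin":3,"gripper":-1},{"slide":[-0.072,0.15,0],"spin":4,"gripper":-1},{"slide":[-0.09,0.188,0],"spin":4.6,"gripper":-1},{"slide":[-0.0986,0.208,0],"spin":4.6,"gripper":-1},{"slide":[-0.0986,0.208,0.02],"spin":4.6,"gripper":-1},{"slide":[-0.0986,0.208,0.02],"spin":4.6,"gripper":-1}]}}

```text
t: 57.23
tool_pos: [0.3801, -0.3083, 0.2211]
tool_rot: [-3.139, 0.003, 0.005]
contact_force: [-1.2, 0.2, -1.5]
opening: 0.0209
grip_force: 40.6
```

Emit:
{"name": "arm_command", "arguments": {"increments": [{"slide":[0,0,0],"spin":0,"gripper":-1},{"slide":[0,0,0],"spin":0,"gripper":-1},{"slide":[0,0,0],"spin":0,"gripper":-1}]}}

```text
t: 57.48
tool_pos: [0.3824, -0.3073, 0.2239]
tool_rot: [3.14, 0.004, 0.001]
contact_force: [0.0, 0.6, -1.4]
opening: 0.0204
grip_force: 40.6
```

```bash
python3 -c "
from bars import *
go((.3785,-.316,.146,0))"
```

```text
t 57.48 pos [ 0.3824 -0.3073  0.2239] yaw 0.14 tilt -1.0000 F [ 0.   0.6 -1.4] open 0.0204 grip 40.6 q6 0.74
 slide [-0.0040, 0.0087, 0.0779] spin 0.14
```

Emit:
{"name": "arm_command", "arguments": {"increments": [{"slide":[-0.004,0.0087,0.01],"spin":0,"gripper":-1},{"slide":[-0.004,0.0087,0.035],"spin":0,"gripper":-1},{"slide":[-0.004,0.0087,0.06],"spin":0,"gripper":-1},{"slide":[-0.004,0.0087,0.073],"spin":0,"gripper":-1},{"slide":[-0.004,0.0087,0.0775],"spin":0,"gripper":-1},{"slide":[-0.004,0.0087,0.0775],"spin":0,"gripper":-1},{"slide":[-0.004,0.0087,0.0775],"spin":0,"gripper":-1}]}}

```text
t: 58.07
tool_pos: [0.3781, -0.3166, 0.1454]
tool_rot: [3.141, 0.003, 0.0]
contact_force: [-0.1, 0.1, -0.9]
opening: 0.0206
grip_force: 41.8
```

Emit:
{"name": "arm_command", "arguments": {"increments": [{"slide":[0,0,0],"spin":0,"gripper":-0.3},{"slide":[0,0,0],"spin":0,"gripper":-0.3},{"slide":[0,0,0],"spin":0,"gripper":-0.3},{"slide":[0,0,-0.005],"spin":0,"gripper":-0.3},{"slide":[0,0,-0.03],"spin":0,"gripper":-0.3},{"slide":[0,0,-0.07],"spin":0,"gripper":-0.3},{"slide":[0,0,-0.11],"spin":0,"gripper":-0.3},{"slide":[0,0,-0.15],"spin":0,"gripper":-0.3}]}}

```text
t: 58.73
tool_pos: [0.3776, -0.316, 0.2971]
tool_rot: [-3.141, -0.002, 0.0]
contact_force: [0.1, -1.3, -1.1]
opening: 0.0297
grip_force: 0.0
```

Emit:
{"name": "arm_command", "arguments": {"increments": [{"slide":[-0.02,0.04,0],"spin":0,"gripper":-0.3},{"slide":[-0.05,0.08,0],"spin":0,"gripper":-0.3},{"slide":[-0.08,0.11,0],"spin":0,"gripper":-0.3},{"slide":[-0.11,0.14,0],"spin":0,"gripper":-0.3},{"slide":[-0.14,0.17,0],"spin":0,"gripper":-0.3},{"slide":[-0.16,0.2,0],"spin":0,"gripper":-0.3},{"slide":[-0.18,0.23,0],"spin":0,"gripper":-0.3},{"slide":[-0.2,0.26,0],"spin":0,"gripper":-0.3}]}}

```text
t: 59.4
tool_pos: [0.1763, -0.5782, 0.2959]
tool_rot: [3.141, 0.0, 0.0]
contact_force: [0.5, -0.4, 0.0]
opening: 0.0299
grip_force: 0.0
```

```bash
python3 -c "
from bars import *
go()
T=Cam('top');S=Cam('side')
for b in S.blobs((0,90,10),(18,255,75),30):
  r=cv2.minAreaRect(b.astype(np.float32));P=S.plane([r[0]],.075)[0]
  if abs(P[0]-.46)<.15 and abs(P[1]+.36)<.12: print(r,P.round(4))
for n,c in(('T',T),('S',S)):
  print('orange',n,[(len(x),x.mean(0).round(1),c.plane([x.mean(0)],.015).round(3)) for x in c.blobs((3,120,45),(16,255,255),10) if 190<x[:,0].mean()<310 and 100<x[:,1].mean()<245])
  print('blue',n,[(len(x),cv2.minAreaRect(x.astype(np.float32)),c.plane([x.mean(0)],.015).round(3)) for x in c.blobs(*BL) if 100<len(x)<230])
a=T.f[95:275,60:420,::-1]; b=S.f[90:370,190:360,::-1]
cv2.imwrite('pics/fin.png',np.hstack([cv2.resize(a,(460,230),interpolation=cv2.INTER_CUBIC),np.zeros((230,0,3),np.uint8)]))
A=np.zeros((560,460,3),np.uint8);A[:230]=cv2.resize(a,(460,230),interpolation=cv2.INTER_CUBIC)
cv2.imwrite('pics/fin.png',np.hstack([A,cv2.resize(b,(340,560),interpolation=cv2.INTER_CUBIC)]))
"
```

```text
t 59.40 pos [ 0.1763 -0.5782  0.2959] yaw 0.01 tilt -1.0000 F [ 0.5 -0.4  0. ] open 0.0299 grip 0.0 q6 0.17
((223.5500030517578, 335.8500061035156), (10.217631340026855, 37.40592956542969), 86.633544921875) [ 0.4014 -0.407   0.075 ]
((278.32177734375, 332.21783447265625), (9.850868225097656, 37.21438980102539), 84.2894058227539) [ 0.5243 -0.4069  0.075 ]
((223.03094482421875, 296.680419921875), (9.353978157043457, 34.32819366455078), 87.39744567871094) [ 0.4011 -0.3181  0.075 ]
((274.51171875, 294.186767578125), (9.169609069824219, 35.05659866333008), 86.42366790771484) [ 0.5241 -0.3198  0.075 ]
orange T [(88, array([233.2, 211.8]), array([[0.441, 0.081, 0.015]])), (88, array([204. , 212.3]), array([[0.44 , 0.165, 0.015]]))]
blue T [(182, ((288.2644958496094, 216.38522338867188), (51.86134719848633, 17.562803268432617), 4.184916019439697), array([[ 0.427, -0.07 ,  0.015]]))]
orange S [(60, array([235.7, 179.7]), array([[0.441, 0.08 , 0.015]])), (42, array([234.6, 159.5]), array([[0.44 , 0.166, 0.015]]))]
blue S [(143, ((232.3341827392578, 224.8167266845703), (15.530598640441895, 42.34709930419922), 2.862405300140381), array([[ 0.426, -0.081,  0.015]]))]
```

View pics/fin.png

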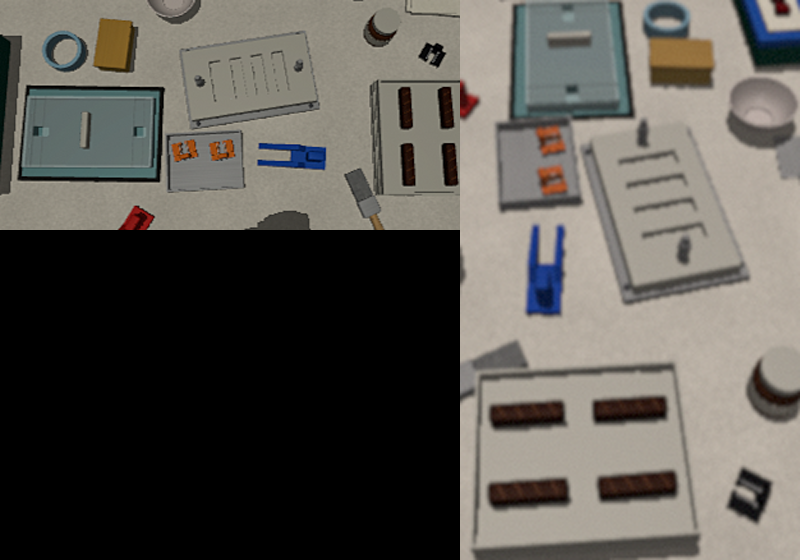

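The last picture shows both clips in the dish (185,150 and 222,150), the top half centred on the mat (85,130) and the mould empty. The fork lies flat (290,155), and the four bars lie apart in the tray at (527,412), (630,408), (528,492) and (638,485).

```bash
python3 -c "
from station import order
print(order.finish_job())"
```

```text
the job is handed in; nothing more can be done
None
```

The job is handed in: both clips are in the dish, the top half is in the middle of the mat, all four bars lie apart in the top tray and the wedge lies flat on the table, finished at about 59 s of the 210 s allowed (no verdict came back).

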